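# Make up a gauge-block row from the sprung-lid case

### The arm

A 6-joint arm with a two-finger parallel gripper is mounted at the origin on a cart in front of the work surface, level with it; the furniture and walls round the work are solid. World frame = base frame: x ahead of the robot, y to its left, z up, the work surface at z = 0. Lengths are in mm, angles in rad, forces in N, time in s.
With the tool pointing down it reaches from about 350 to 875 mm from the base axis. Payload 15.5 kg.
Tool frame: the origin (TCP) lies at the very end of the fingers, on their centre line; the grasp point (between the pads) lies 19 mm behind it; z points along the fingers, y is the direction in which the jaws open and shut (so a half turn about z gives the same grasp; the last joint's range is limited). The gripper opens to 85 mm and grips with 20 to 120 N. Pads are 22 mm wide; open, the fingers measure 114 mm over their backs; the gripper's body (76 mm by 85 mm) begins 54 mm behind the grasp point. The pads swing forward as they close: fully open they stand 13 mm farther back than shut.
Start: joints at [1.238, 0.494, 1.345, -0, 1.302, -0.096], TCP at [146.616, 607.561, 231.277] pointing down, gripper open.
Joint ranges: [-2.91, 2.91], [-0.82, 2.16], [0.22, 2.67], [-1.22, 4.37], [0.12, 2.79], [-3.08, 3.08]. Speed limits (rad/s): [1.89, 1.89, 2.57, 3.01, 3.01, 3.01].

### API

Orientations are given as a unit quaternion [w, x, y, z].
In Python, from cell import get_obs, imaging, r gives the robot as it stands. The module is installed in compiled form; this text tells all that it offers.
- The arm moves only by the tool step_arm, never from a script. Its argument "moves" is a list of rows, each an object with "linear": the shift along the tool's x, y, z in cm, a list of three; "delta_rot": the turn, a rotation vector about the tool's x, y, z in degrees, a list of three; "jaw": the closure, from 0 (fully open) to 1 (shut). In form: [{"linear": [tx, ty, tz], "delta_rot": [wx, wy, wz], "jaw": jaw}, ...]. A call has 1 to 10 rows; each row shifts and turns the commanded pose from where the row before left it, along the tool's axes as they then stand; what a row does not reach is not made up. A row lasts 1/12 s, in which the tool goes at most 41.7 mm and 7.16 degrees, less where a joint would pass 70% of its speed; a pose out of reach is approached as far as the arm can. A call is refused whole if a number of a shift passes 4.17 or a number of a turn 7.16, either way. A call with a gripper value outside its range is refused whole. The fingers move at their own pace and stop on an object; "force" is the grip in N (left out, the last holds). Time passes only in rows, so rows that do not move let the fingers close. It gives the time, the measured TCP pose, the force and the opening at its end, in the units of the state.
- get_obs(): the state, without advancing time (a new reading comes with each control period).
- imaging.capture(name): name is "scene" or "side" or "wrist"; returns a dict with "color" (400x640x3 uint8, red, green, blue), "range_z" (400x640 float32, mm along the optical axis (not along the pixel's ray), 0 where there is no reading), "fx", "fy", "cx", "cy" (pixels), "view" (4x4, takes a point from world to camera coordinates). Camera axes: x right, y up, looking along -z (the intrinsics and any distortion apply to the point x, -y, -z); pixel columns grow to the right and rows downward; lengths in mm; the calibration is good to about 2 mm. A picture is of the moment at which its call begins.
- r.hand_in(): hands the job in, once; it reports no verdict.
The state is a dict: "t": time; "qpos": joint angles; "joint_velocities": joint speeds; "joint_efforts": joint torques, N m; "tcp_pos": TCP position; "eef_rot": TCP orientation; "ft_force": force on the tool from outside, world axes, zero at the start; "ft_torque": the same for the moment, N m; "opening": finger opening in mm.
Only numpy, scipy, OpenCV 4.12 (cv2) and the standard library are available. Lean on these libraries where they do the work, as an engineer would, in place of code of your own. Each camera call takes 0.05 s, during which the arm holds its last target. There are 200 camera calls.

### The job

Press the release button at the front of the gauge-block case so that its lid springs open to its stop, take out every gauge block that is inside and lay them end to end in the channel of the block holder: the longest against the fixed end jaw, then in order of falling length. Slide the sliding jaw up so that the whole row is butted tight between the jaws without gaps, and shut the empty case again until its lid latches. Leave the ring gauge, the oil bottle and the dial gauge beside the work where they are.

Things in the scene. Friction and masses are not known exactly. Their poses are not given: they have to be found in the camera images.
- case: grey clamshell gauge-block case, bright metal edging, fixed to the worktop, 96 x 200 x 45 mm shut. Origin on the worktop; +x to its back (hinge), -x to its front (button), y along its width. Base: x -54 to +42 mm, y -100 to +100 mm, flat wooden top 20 mm above the worktop
- grooves (a point): middle of the base's wooden top (case x 0, y 0, 20 mm above the worktop), axes as the case's. Four equal grooves at y -75, -25, +25, +75 mm, each 56 mm long along x (centred on x = 0), 27 mm wide, 8 mm deep; at most one block in each, lying along x, its upper 16 mm free
- catch_top (a point): tip of the spring catch that stands 18 mm out of the base behind its front wall when the lid is open, 14 mm wide, between case x -50 and -36 mm at y 0; the button moves it 6 mm to the back
- case_lid (a joint): lid angle, rad: 0 shut and latched, 1.66 open at its stop (95 degrees). A spring drives it open (about 3 N at the front edge when shut, 1.5 N when open); it stays shut only when latched. Pushing its front edge right down (8 to 13 N; the catch is passed in the last 0.1 rad) latches it, button left free
- lid_hinge (a point): point on the lid's hinge axis, middle of the width, 20 mm above the worktop, at case x = +42 mm; the axis is the case's y
- lid_edge (a point): middle of the lid's top front edge. The lid is a hollow cover 96 mm deep, 200 mm wide, 25 mm high, 3 mm walls. Shut, this point is at case x = -54 mm, z = 45 mm; open, it is the upper edge of the outer face, which then faces backwards
- release (a joint): travel of the release button, m: 0 out, 0.006 fully in; it moves straight down, takes 2 N to start and 5 N at the end, lets go of the lid at 3 to 5 mm, and springs back
- release_top (a point): centre of the top of the round release button, 18 mm across, standing 8 mm out of the 34 x 26 mm black housing in front of the case; 28 mm above the worktop when out
- holder: steel block holder, bar 56 x 222 mm fixed to the worktop; origin under its centre on the worktop, y along the channel. Channel floor 14 mm above the worktop, 28 mm wide, between side walls 6 mm thick with tops at 20 mm. Fixed end jaw (40 x 21 mm, top at 47 mm) at the -y end, sliding jaw at the +y end
- fixed_face (a point): middle of the inner face of the fixed jaw, at holder y = -90 mm, 26 mm above the worktop (height of the centres of blocks lying in the channel); axes as the holder's
- jaw (a joint): travel of the sliding jaw toward the fixed jaw, m: the space between the jaws is 0.175 minus this; range 0 to 0.165. It slides stiffly (about 2.5 N) and stays where it is left
- jaw_face (a point): middle of the sliding jaw's inner face, at the height of the block centres; axes as the holder's. The jaw is 20 mm thick along y, 27 mm wide, its top 42 mm above the worktop
- jaw_knob (a point): middle of the dark knurled knob on the sliding jaw, 18 mm across and 18 mm high, 46 to 64 mm above the worktop, 10 mm behind (holder +y) the jaw's inner face; it does not turn
- block_50: square steel gauge block 50 mm long, section 24 x 24 mm, 222 g, plain steel with a small round hole in each end face; origin at its centre, x axis along the 50 mm length. All four blocks look alike but for their length. May be absent
- block_40: square steel gauge block 40 mm long, section 24 x 24 mm, 177 g, plain steel with a small round hole in each end face; origin at its centre, x axis along the 40 mm length. All four blocks look alike but for their length. May be absent
- block_30: square steel gauge block 30 mm long, section 24 x 24 mm, 133 g, plain steel with a small round hole in each end face; origin at its centre, x axis along the 30 mm length. All four blocks look alike but for their length. May be absent
- block_20: square steel gauge block 20 mm long, section 24 x 24 mm, 89 g, plain steel with a small round hole in each end face; origin at its centre, x axis along the 20 mm length. All four blocks look alike but for their length. May be absent
- ring_gauge: bystander: steel ring gauge 54 mm across, 18 mm high; origin under its centre
- oil_bottle: bystander: white oil bottle with red spout, 46 mm across, 119 mm high; origin under its centre
- gauge_1: bystander: round black pressure gauge with white dial, lying on its back, 121 x 87 x 40 mm; origin at the centre of its underside

How it is judged (in metres and radians):
On the way, in this order (a step that is already met when the one before it is completed fails the run):
1. the release button is pressed (value of joint release above 0.003 m).
2. the lid has sprung open to its stop (value of joint case_lid above 1.55 rad), for 0.2 s.
3. every block lies flat in the channel of the holder (x of block_50 in the frame of holder between -0.005 and 0.005 m and z of block_50 in the frame of holder between 0.022 and 0.03 m and y of block_50 in the frame of holder between -0.092 and 0.085 m and angle between the x axis of each of block_50, block_40, block_30, block_20 and the y axis of holder, either way round below 0.2 rad and x of block_40 in the frame of holder between -0.005 and 0.005 m and z of block_40 in the frame of holder between 0.022 and 0.03 m and y of block_40 in the frame of holder between -0.092 and 0.085 m and x of block_30 in the frame of holder between -0.005 and 0.005 m and z of block_30 in the frame of holder between 0.022 and 0.03 m and y of block_30 in the frame of holder between -0.092 and 0.085 m and x of block_20 in the frame of holder between -0.005 and 0.005 m and z of block_20 in the frame of holder between 0.022 and 0.03 m and y of block_20 in the frame of holder between -0.092 and 0.085 m), for 0.2 s.
4. the row is butted tight between the jaws, longest at the fixed jaw, then falling in length (all of step 3 and y of block_50 in the frame of fixed_face below 0.0268 m and (y of block_40 in the frame of fixed_face below 0.0218 m or distance between block_40 and block_50 below 0.0468 m) and (y of block_30 in the frame of fixed_face below 0.0168 m or distance between block_30 and block_50 below 0.0418 m or distance between block_30 and block_40 below 0.0368 m) and (y of block_20 in the frame of fixed_face below 0.0118 m or distance between block_20 and block_50 below 0.0368 m or distance between block_20 and block_40 below 0.0318 m or distance between block_20 and block_30 below 0.0268 m) and (y of block_50 in the frame of jaw_face above -0.0268 m or y of block_40 in the frame of jaw_face above -0.0218 m or y of block_30 in the frame of jaw_face above -0.0168 m or y of block_20 in the frame of jaw_face above -0.0118 m)), for 0.2 s.
At the end, for the whole second after the job is handed in: Every block lies flat in the holder's channel, longest at the fixed jaw, then falling in length; no gap between jaws and blocks over 1.8 mm, at most 5 mm off the middle line; blocks at rest; lid latched shut (under 0.05 rad) (all of step 4 and linear speed of each of block_50, block_40, block_30, block_20 below 0.02 m/s and value of joint case_lid below 0.05 rad); the robot touches nothing.
It fails at once if the ring gauge is moved more than 25 mm (distance of ring_gauge from where it was at the start of the episode above 0.025 m).
It fails at once if the oil bottle is moved more than 25 mm (distance of oil_bottle from where it was at the start of the episode above 0.025 m).
It fails at once if the dial gauge is moved more than 25 mm (distance of gauge_1 from where it was at the start of the episode above 0.025 m).
Of block_50, block_40, block_30, block_20 only 3 to 4 are there at a start; the rules pass over those that are not, and their reading is None.
At some moment in a run one of block_50, block_40, block_30, block_20 may be knocked a few centimetres aside while the robot is not near it.
Once in a run the grip may slacken for a moment while it holds something.
It also fails if it takes over 210 s, if anything falls off the work surface, if the arm or the gripper's body presses on something with over 40 N, if the wrist force passes 120 N, or if a joint passes its speed limit or range.

## Working session

There is one attempt and no reset: what is moved stays moved. The work goes in short steps, Python scripts to look and compute and a tool call to move; the robot and the scene stay as the last step left them, time stands still between calls to the robot, and variables do not carry over. Pictures are saved under pics/ and viewed, about 12 in all and at most 16, crops included, and the job is handed in when it is done.

Besides the shell and the picture viewer there is one more tool, called after ">>>" in YAML: its name, and indented under it one key for each argument. step_arm: Moves the arm, as the interface text tells. Its arguments: {"type":"object","properties":{"moves":{"type":"array","items":{"type":"object","properties":{"linear":{"type":"array","items":{"type":"number"}},"delta_rot":{"type":"array","items":{"type":"number"}},"jaw":{"type":"number"}}}},"force":{"type":"number"}},"required":["moves"]}

```bash
mkdir -p pics; cat > h.py <<'E'
import numpy as np, cv2
from cell import get_obs, imaging, r
from scipy.spatial.transform import Rotation as R
def cap(n,save=None):
    c=imaging.capture(n); 
    if save: cv2.imwrite('pics/'+save,cv2.cvtColor(c['color'],cv2.COLOR_RGB2BGR))
    return c
def cloud(c):
    z=c['range_z'].astype(float); v,u=np.indices(z.shape)
    P=np.stack([(u-c['cx'])/c['fx']*z,-(v-c['cy'])/c['fy']*z,-z,np.ones_like(z)],-1)
    W=P@np.linalg.inv(np.array(c['view'])).T
    W=W[...,:3]; W[z==0]=np.nan
    return W
def ray(c,u,v,h):
    M=np.linalg.inv(np.array(c['view'])); d=M[:3,:3]@np.array([(u-c['cx'])/c['fx'],-(v-c['cy'])/c['fy'],-1]); o=M[:3,3]
    return o+d*(h-o[2])/d[2]
def proj(c,p):
    q=np.array(c['view'])@np.append(p,1); return c['cx']+c['fx']*q[0]/-q[2], c['cy']-c['fy']*q[1]/-q[2]
def st():
    o=get_obs(); w=o['eef_rot']; Rm=R.from_quat([w[1],w[2],w[3],w[0]]).as_matrix()
    return o,np.array(o['tcp_pos']),Rm
E
python3 - <<'E'
from h import *
for n in ['scene','side','wrist']:
    c=cap(n,n+'0.png'); print(n,c['fx'],c['cx'],c['cy'],np.round(np.linalg.inv(c['view'])[:3,3]), list(c.keys()))
    np.savez('/tmp/'+n,**{k:c[k] for k in c if k!='color'},color=c['color'])
a,p,Rm=st(); print(a,Rm.round(3))
E
```

```text
scene 398.0684442418889 321.3051629316122 201.62759883431207 [ 194. -578.  794.] ['color', 'range_z', 'fx', 'fy', 'cx', 'cy', 'view']
side 376.24934098923217 318.0271798662934 194.0124119031473 [ 238. -856.  617.] ['color', 'range_z', 'fx', 'fy', 'cx', 'cy', 'view']
wrist 308.2672589467803 322.6939501141933 197.37588673694302 [ 73. 624. 373.] ['color', 'range_z', 'fx', 'fy', 'cx', 'cy', 'view']
{'t': 0.15, 'qpos': array([ 1.23850524e+00,  4.94060708e-01,  1.34599443e+00,  7.25351330e-06,
        1.30249256e+00, -9.55284409e-02]), 'joint_velocities': array([ 1.41292269e-03, -2.05026444e-03, -1.41140153e-03,  3.54780645e-04,
        7.02874288e-05, -5.60976615e-04]), 'joint_efforts': array([ 4.96849589e-04, -8.82536530e+01, -3.84067905e+01, -3.34830511e-04,
        7.00271819e-03,  6.12898106e-06]), 'tcp_pos': array([146.51845904, 607.29619293, 230.82272534]), 'eef_rot': array([-1.04785350e-04,  1.18105956e-01,  9.93000884e-01, -4.65892114e-04]), 'ft_force': array([ 0.69017241, -0.28801384,  0.18637307]), 'ft_torque': array([ 0.00994481, -0.00604474,  0.02641641]), 'opening': 85.3881611122927} [[-0.972  0.235 -0.   ]
 [ 0.235  0.972 -0.001]
 [ 0.    -0.001 -1.   ]]
```

View pics/scene0.png

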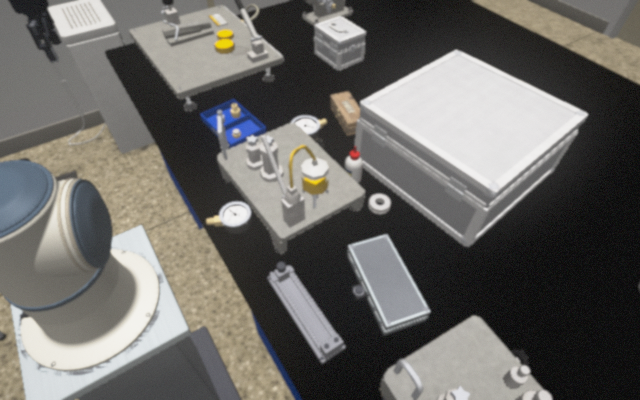

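View pics/side0.png

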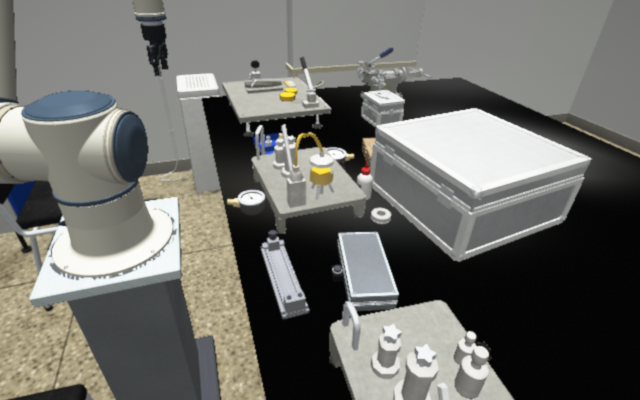

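The scene view shows the shut case around (388,282) with its button at (360,291), and the holder from the knob at (280,268) to the fixed jaw at (330,347). The ring is at (379,203), the bottle at (353,165) and the gauge at (235,213). Next I measure with the depth data.

```bash
python3 - <<'E'
from h import *
for n,seeds in [('scene',dict(lid=(388,282),hold=(305,312),but=(360,291),knob=(280,268),fix=(328,347))),('side',dict(lid=(367,268),hold=(284,275),but=(338,271),knob=(273,238),fix=(292,303)))]:
    c=dict(np.load(f'/tmp/{n}.npz')); W=cloud(c)
    for k,(u,v) in seeds.items(): print(n,k,W[v,u].round(1))
    # lid top
    m=(np.abs(W[...,2]-45)<6)
    _,l=cv2.connectedComponents(m.astype(np.uint8),connectivity=4); u,v=seeds['lid']; m=l==l[v,u]
    p=W[m]; rc=cv2.minAreaRect(p[:,:2].astype(np.float32)); print('lid',rc,np.median(p[:,2]),cv2.boxPoints(rc).round(0).tolist())
    # holder: z 8..70 around
    h=W[seeds['hold'][1],seeds['hold'][0]]
    m=(W[...,2]>8)&(W[...,2]<75); _,l=cv2.connectedComponents(m.astype(np.uint8),connectivity=4); u,v=seeds['hold']; m=l==l[v,u]
    p=W[m];rc=cv2.minAreaRect(p[:,:2].astype(np.float32)); print('hold',m.sum(),rc,np.percentile(p[:,2],[5,50,95]))
    for lo,hi in[(55,72),(38,52),(15,25)]:
        q=p[(p[:,2]>lo)&(p[:,2]<hi)]
        if len(q)>3: print(lo,hi,len(q),q.mean(0).round(1),cv2.minAreaRect(q[:,:2].astype(np.float32)))
    u,v=seeds['but']; w=W[v-12:v+13,u-12:u+13].reshape(-1,3)
    q=w[(w[:,2]>23)&(w[:,2]<34)]; print('but',len(q),q.mean(0) if len(q) else 0)
    g=c['color'].astype(int); 
E
```

```text
scene lid [ 538.8 -317.1   48.6]
scene hold [ 365.5 -265.8   14.8]
scene but [ 485.1 -294.1   27.6]
scene knob [ 362.1 -173.3   63.2]
scene fix [ 357.  -363.    52.6]
lid ((546.1528930664062, -303.945556640625), (202.4327392578125, 98.3111572265625), 76.28514862060547) 46.40436444240049 [[474.0, -391.0], [570.0, -414.0], [618.0, -217.0], [522.0, -194.0]]
hold 2782 ((367.2755126953125, -257.86041259765625), (56.6357536315918, 222.4729461669922), 0.2426569014787674) [ 9.66962947 15.78966312 48.92806386]
55 72 70 [ 366.  -170.4   63. ] ((366.5997009277344, -169.49827575683594), (17.986328125, 17.244224548339844), 50.90463638305664)
38 52 335 [ 366.  -319.2   46.4] ((364.31243896484375, -264.5497131347656), (40.02000045776367, 209.45657348632812), 1.9386574029922485)
15 25 1036 [ 366.  -264.2   18.4] ((364.5245056152344, -258.2086181640625), (221.4071044921875, 46.85103988647461), 89.805908203125)
but 119 [ 490.78238809 -294.62339825   27.97009282]
side lid [ 540.2 -326.6   43. ]
side hold [ 371.  -261.9   10.1]
side but [ 484.1 -300.2   25.6]
side knob [ 367.4 -174.7   48.1]
side fix [ 361.  -368.5   39.5]
lid ((547.1907958984375, -305.6239013671875), (202.97415161132812, 97.64964294433594), 76.09074401855469) 42.33345287396929 [[475.0, -392.0], [570.0, -416.0], [619.0, -219.0], [524.0, -195.0]]
hold 1645 ((368.7911071777344, -259.9320068359375), (52.42274856567383, 222.365234375), 0.05403245985507965) [ 9.42963071 16.25307907 46.61362761]
55 72 42 [ 367.6 -172.4   59.7] ((367.4532775878906, -171.12876892089844), (14.86333179473877, 16.174394607543945), 88.93180084228516)
38 52 261 [ 367.8 -319.9   43.7] ((368.6920166015625, -265.9521789550781), (210.34091186523438, 39.639076232910156), 89.84590148925781)
15 25 421 [ 367.1 -260.6   18.3] ((365.4464111328125, -260.022705078125), (221.4422607421875, 51.80064010620117), 88.01062774658203)
but 70 [ 491.68295918 -298.84038227   26.0813857 ]
```

```bash
python3 - <<'E'
import cv2
a=cv2.imread('pics/scene0.png')[220:370,240:450]; a=cv2.resize(a,None,fx=3.8,fy=3.8,interpolation=cv2.INTER_CUBIC); cv2.imwrite('pics/z0.png',a)
E
```

```text
(no output)
```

View pics/z0.png

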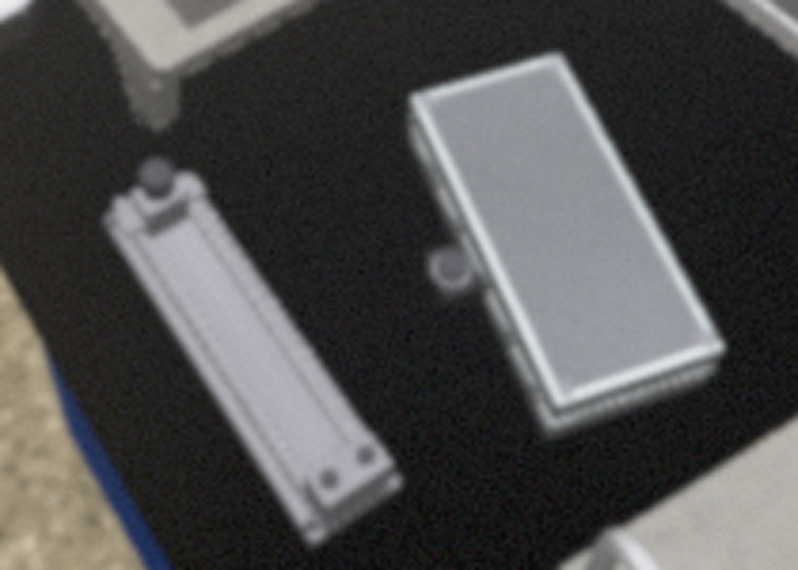

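The crop shows the holder channel empty, knob at its upper end, and the button left of the case's middle. The tool's yaw already matches the case's, about -13.7°. I check how high the obstacles are along the path.

```bash
python3 - <<'E'
from h import *
P=np.concatenate([cloud(dict(np.load(f'/tmp/{n}.npz'))).reshape(-1,3) for n in['scene','side']])
P=P[~np.isnan(P).any(1)&(P[:,2]<500)&(P[:,2]>-30)]
H,_,_=np.histogram2d(P[:,0],P[:,1],bins=[np.arange(200,1001,50),np.arange(-550,651,50)])
from scipy.stats import binned_statistic_2d as b
s=b(P[:,0],P[:,1],P[:,2],'max',[np.arange(200,1001,50),np.arange(-550,651,50)])[0]
print('y from -550 ->650; rows x 200..'); print(np.nan_to_num(s,nan=-99).astype(int))
E
```

```text
y from -550 ->650; rows x 200..
[[-99 -99 -99 -99 -99 -99 -99 -99 -99 -99 -99 -99 -99 -99 -99 -99 -99 -99
  -99 -99 -99 -99 -99 -99]
 [  0   0   4   4   4   4   4   4   4   4   3  17  25   4   4   3   4   4
    3   2   4   3   3   3]
 [  0   0   4  49  45  23  23  32  22   4  44  43  43   5   4   5   4   4
    4   4   3   3   3   3]
 [ 76  68   4  52  50  22  23  67  77  77  78  78  77  76 160  77   4   4
    4   3  96  97  99  98]
 [142 143   5   4   4   4   4   4 171 240 238 252  90 160 164 165  30  23
   29  29  97  98  97  97]
 [160  79   5  50  49  50   4   5 169 258 245 236 191 161  77  76  30  27
   26  43  96  98  98  97]
 [ 79  78  48  50  50  51  50  49  78 247 187  78  87  78  78  77  30  13
   26  47  96  98  97  99]
 [ 79  78  49  49  50  50  49   4  77 178  78  72  79  77  78  79  31  31
   30  29  97  98  98 120]
 [ 79  79   5   5   5  47  48   6  77  78  78  78  79  78  78  77  44   5
    4   4  97  99  98 120]
 [  5   5   5   4   5   4   4   5  22  21 120 112   4  59  44  43  44   4
    4   4  97 172 215 255]
 [  5   5   5   5   5   5   5 202 206 205 205 207 204   5  43  43   4   4
    5   4  98 162 144  97]
 [  5   5   6   5 207 205 205 205 204 205 203 204 204  49  51  52  48   5
    4   4  95  96  95  93]
 [  5   6   5   5 205 203 203 203 203 203 203 203 204  30  51  52  51   5
    4   4   5   3   4   5]
 [  5   5   5   5 205 204 203 203 203 203 203 203 204 -99 -99  49  49   2
    5   4   5   5   7   4]
 [  6   6   5   6 204 205 203 203 202 204 203 203 204 -99 -99 -99   4   5
    6  61 117 116 116 113]
 [  6   4   6   6 205 205 204 202 204 204 203 203 204 -99 -99 -99   5   5
    5 107 127 127 126 114]]
```

>>> step_arm:
  moves:
    - {"linear":[0,0,-3]}
    - {"linear":[0,0,-3]}
    - {"linear":[0,0,-3]}
    - {"linear":[0,0,-3]}

```text
schema error: expected keys linear, delta_rot, jaw
```

>>> step_arm:
  moves:
    - {"linear":[-3,-1.6,0]}
    - {"linear":[-3,-1.6,0]}
    - {"linear":[-3,-1.6,0]}
    - {"linear":[-3,-1.6,0]}
    - {"linear":[-3,-1.6,0]}
    - {"linear":[-3,-1.6,0]}
    - {"linear":[-3,-1.6,0]}
    - {"linear":[-3,-1.6,0]}
    - {"linear":[-3,-1.6,0]}
    - {"linear":[-3,-1.6,0]}

```text
schema error: expected keys linear, delta_rot, jaw
```

>>> step_arm:
  moves:
    - {"linear":[-1.75,-3,0]}
    - {"linear":[-1.75,-3,0]}
    - {"linear":[-1.75,-3,0]}
    - {"linear":[-1.75,-3,0]}
    - {"linear":[-1.75,-3,0]}
    - {"linear":[-1.75,-3,0]}
    - {"linear":[-1.75,-3,0]}
    - {"linear":[-1.75,-3,0]}
    - {"linear":[-1.75,-3,0]}
    - {"linear":[-1.75,-3,0]}

```text
schema error: expected keys linear, delta_rot, jaw
```

>>> step_arm:
  moves:
    - {"linear":[-1.2,-3.3,0]}
    - {"linear":[-1.2,-3.3,0]}
    - {"linear":[-1.2,-3.3,0]}
    - {"linear":[-1.2,-3.3,0]}
    - {"linear":[-1.2,-3.3,0]}
    - {"linear":[-1.2,-3.3,0]}
    - {"linear":[-1.2,-3.3,0]}
    - {"linear":[-1.2,-3.3,0]}
    - {"linear":[-1.2,-3.3,0]}
    - {"linear":[-1.2,-3.3,0]}

```text
schema error: expected keys linear, delta_rot, jaw
```

>>> step_arm:
  moves:
    - {"linear":[0,0,-3],"delta_rot":[0,0,0],"jaw":1}
    - {"linear":[0,0,-3],"delta_rot":[0,0,0],"jaw":1}
    - {"linear":[0,0,-3],"delta_rot":[0,0,0],"jaw":1}
    - {"linear":[0,0,-3],"delta_rot":[0,0,0],"jaw":1}
  force: 40

```text
t: 0.48
tcp_pos: [146.5, 607.2, 352.4]
eef_rot: [-0.0, 0.118, 0.993, -0.0]
ft_force: [0.1, 0.6, -0.6]
opening: 39.2
```

>>> step_arm:
  moves:
    - {"linear":[-3,-1.6,0],"delta_rot":[0,0,0],"jaw":1}
    - {"linear":[-3,-1.6,0],"delta_rot":[0,0,0],"jaw":1}
    - {"linear":[-3,-1.6,0],"delta_rot":[0,0,0],"jaw":1}
    - {"linear":[-3,-1.6,0],"delta_rot":[0,0,0],"jaw":1}
    - {"linear":[-3,-1.6,0],"delta_rot":[0,0,0],"jaw":1}
    - {"linear":[-3,-1.6,0],"delta_rot":[0,0,0],"jaw":1}
    - {"linear":[-3,-1.6,0],"delta_rot":[0,0,0],"jaw":1}
    - {"linear":[-3,-1.6,0],"delta_rot":[0,0,0],"jaw":1}
    - {"linear":[-3,-1.6,0],"delta_rot":[0,0,0],"jaw":1}
    - {"linear":[-3,-1.6,0],"delta_rot":[0,0,0],"jaw":1}

```text
t: 1.32
tcp_pos: [401.7, 380.3, 351.2]
eef_rot: [-0.0, 0.118, 0.993, -0.0]
ft_force: [0.6, 1.0, -0.1]
opening: -0.0
```

>>> step_arm:
  moves:
    - {"linear":[-1.75,-3,0],"delta_rot":[0,0,0],"jaw":1}
    - {"linear":[-1.75,-3,0],"delta_rot":[0,0,0],"jaw":1}
    - {"linear":[-1.75,-3,0],"delta_rot":[0,0,0],"jaw":1}
    - {"linear":[-1.75,-3,0],"delta_rot":[0,0,0],"jaw":1}
    - {"linear":[-1.75,-3,0],"delta_rot":[0,0,0],"jaw":1}
    - {"linear":[-1.75,-3,0],"delta_rot":[0,0,0],"jaw":1}
    - {"linear":[-1.75,-3,0],"delta_rot":[0,0,0],"jaw":1}
    - {"linear":[-1.75,-3,0],"delta_rot":[0,0,0],"jaw":1}
    - {"linear":[-1.75,-3,0],"delta_rot":[0,0,0],"jaw":1}
    - {"linear":[-1.75,-3,0],"delta_rot":[0,0,0],"jaw":1}

```text
t: 2.15
tcp_pos: [500.5, 47.2, 351.2]
eef_rot: [-0.0, 0.118, 0.993, -0.0]
ft_force: [0.6, 0.9, 0.5]
opening: 0.0
```

>>> step_arm:
  moves:
    - {"linear":[-1.2,-3.3,0],"delta_rot":[0,0,0],"jaw":1}
    - {"linear":[-1.2,-3.3,0],"delta_rot":[0,0,0],"jaw":1}
    - {"linear":[-1.2,-3.3,0],"delta_rot":[0,0,0],"jaw":1}
    - {"linear":[-1.2,-3.3,0],"delta_rot":[0,0,0],"jaw":1}
    - {"linear":[-1.2,-3.3,0],"delta_rot":[0,0,0],"jaw":1}
    - {"linear":[-1.2,-3.3,0],"delta_rot":[0,0,0],"jaw":1}
    - {"linear":[-1.2,-3.3,0],"delta_rot":[0,0,0],"jaw":1}
    - {"linear":[-1.2,-3.3,0],"delta_rot":[0,0,0],"jaw":1}
    - {"linear":[-1.2,-3.3,0],"delta_rot":[0,0,0],"jaw":1}
    - {"linear":[-1.2,-3.3,0],"delta_rot":[0,0,0],"jaw":1}

```text
t: 2.98
tcp_pos: [539.4, -301.8, 351.0]
eef_rot: [-0.0, 0.118, 0.993, 0.0]
ft_force: [1.4, 0.6, -0.3]
opening: -0.1
```

```bash
python3 - <<'E'
from h import *
o,p,Rm=st(); print(o['t'],p,o['qpos'].round(2),Rm.round(3).tolist(),o['ft_force'])
c=cap('wrist','w1.png'); np.savez('/tmp/w1',**c); print(np.linalg.inv(c['view']).round(2))
E
```

```text
2.9833 [ 539.40417073 -301.75793127  351.04919926] [-0.61  0.4   1.18 -0.    1.57 -1.94] [[-0.972, 0.235, -0.0], [0.235, 0.972, 0.0], [0.0, 0.0, -1.0]] [ 1.44373107  0.62514287 -0.34589967]
[[ 2.4000e-01 -9.3000e-01 -2.8000e-01  4.6607e+02]
 [ 9.7000e-01  2.3000e-01  7.0000e-02 -2.8477e+02]
 [-0.0000e+00 -2.9000e-01  9.6000e-01  4.9295e+02]
 [ 0.0000e+00  0.0000e+00  0.0000e+00  1.0000e+00]]
```

View pics/w1.png

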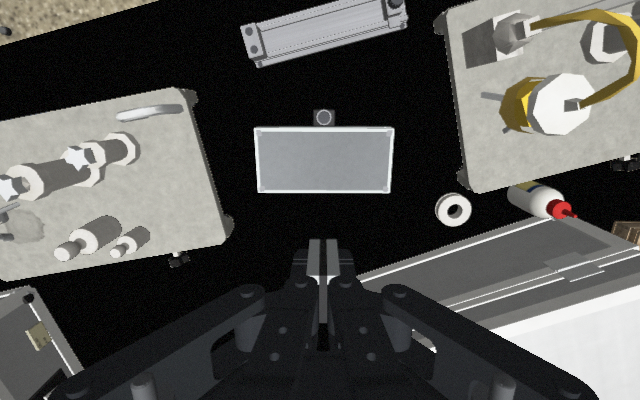

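Wrist view: button at (323,117), lid corners about (256,128), (394,128), (390,192) and (258,192). The holder is at the top, from the fixed jaw near (250,42) to the knob near (395,5).

```bash
python3 - <<'E'
from h import *
c=dict(np.load('/tmp/w1.npz')); W=cloud(c); z=W[...,2]
g=cv2.cvtColor(c['color'],cv2.COLOR_RGB2GRAY)
m=((z>36)&(z<56)).astype(np.uint8); _,l=cv2.connectedComponents(m,connectivity=4); m=(l==l[160,323]).astype(np.uint8)
ct=max(cv2.findContours(m,0,2)[0],key=cv2.contourArea); 
P=np.array([ray(c,u,v,45)[:2] for (u,v) in ct[:,0]],np.float32); rc=cv2.minAreaRect(P); print('lid',rc, np.median(z[m>0]))
roi=g[105:128,308:340]; cir=cv2.HoughCircles(cv2.resize(roi,None,fx=8,fy=8,interpolation=2),3,1,100,param1=80,param2=10,minRadius=25,maxRadius=70); print(cir)
if cir is not None:
    u=308+(cir[0,0,0]+.5)/8-.5; v=105+(cir[0,0,1]+.5)/8-.5; print('button',u,v,ray(c,u,v,28))
q=W[105:128,308:340].reshape(-1,3); q=q[(q[:,2]>24)&(q[:,2]<33)]; print(len(q),q.mean(0))
# holder
for lo,hi,name in[(42,52,'fixed jaw/jaw'),(56,75,'knob'),(16.5,24,'walls'),(8,75,'all')]:
    mm=((z>lo)&(z<hi)); mm[90:]=0; mm[:,:235]=0; mm[:,415:]=0
    q=W[mm]; rc=cv2.minAreaRect(q[:,:2].astype(np.float32)); print(name,len(q),rc,q.mean(0))
E
```

```text
lid ((545.1326904296875, -303.5570068359375), (200.7294921875, 96.28378295898438), 75.92735290527344) 44.783083978954494
[[[128.5  98.5  62.5]]]
button 323.625 116.875 [ 485.0431049  -288.18534627   28.        ]
148 [ 488.33313126 -289.49190089   26.89611071]
fixed jaw/jaw 588 ((369.83721923828125, -263.95599365234375), (209.35800170898438, 40.25774002075195), 88.5506591796875) [ 368.08586328 -343.84928357   46.40678794]
knob 81 ((372.6734313964844, -170.318603515625), (17.778173446655273, 7.123501777648926), 73.25845336914062) [ 372.51671234 -170.1808228    61.67492201]
walls 1266 ((368.0710144042969, -255.09727478027344), (218.53355407714844, 43.98027801513672), 88.55177307128906) [ 368.73915488 -260.28484034   19.07150823]
all 6485 ((367.2784729003906, -257.23675537109375), (55.65317153930664, 222.06956481933594), 0.14378489553928375) [ 370.10358816 -264.52106796   18.64636411]
```

>>> step_arm:
  moves:
    - {"linear":[0.6,0,3.1],"delta_rot":[0,0,0],"jaw":1}
    - {"linear":[0.6,0,3.1],"delta_rot":[0,0,0],"jaw":1}
    - {"linear":[0.6,0,3.1],"delta_rot":[0,0,0],"jaw":1}
    - {"linear":[0.6,0,3.1],"delta_rot":[0,0,0],"jaw":1}
    - {"linear":[0.6,0,3.1],"delta_rot":[0,0,0],"jaw":1}
    - {"linear":[0.6,0,3.1],"delta_rot":[0,0,0],"jaw":1}
    - {"linear":[0.6,0,3.1],"delta_rot":[0,0,0],"jaw":1}
    - {"linear":[0.6,0,3.1],"delta_rot":[0,0,0],"jaw":1}
    - {"linear":[0.6,0,3.1],"delta_rot":[0,0,0],"jaw":1}
    - {"linear":[0.6,0,3.1],"delta_rot":[0,0,0],"jaw":1}

```text
t: 3.87
tcp_pos: [480.9, -285.7, 40.0]
eef_rot: [0.0, 0.118, 0.993, -0.0]
ft_force: [1.0, -0.2, 0.5]
opening: 0.3
```

>>> step_arm:
  moves:
    - {"linear":[0,0,0.5],"delta_rot":[0,0,0],"jaw":1}
    - {"linear":[0,0,0.5],"delta_rot":[0,0,0],"jaw":1}
    - {"linear":[0,0,0.3],"delta_rot":[0,0,0],"jaw":1}
    - {"linear":[0,0,0.2],"delta_rot":[0,0,0],"jaw":1}
    - {"linear":[0,0,0.2],"delta_rot":[0,0,0],"jaw":1}
    - {"linear":[0,0,0],"delta_rot":[0,0,0],"jaw":1}

```text
t: 4.37
tcp_pos: [482.4, -286.5, 25.3]
eef_rot: [0.001, 0.118, 0.993, -0.001]
ft_force: [1.3, -0.1, 3.0]
opening: 0.4
```

>>> step_arm:
  moves:
    - {"linear":[0,0,0.2],"delta_rot":[0,0,0],"jaw":1}
    - {"linear":[0,0,0.2],"delta_rot":[0,0,0],"jaw":1}
    - {"linear":[0,0,0],"delta_rot":[0,0,0],"jaw":1}

```text
t: 4.62
tcp_pos: [482.4, -286.5, 21.7]
eef_rot: [0.001, 0.118, 0.993, -0.001]
ft_force: [-1.2, 2.9, 26.4]
opening: -0.1
```

>>> step_arm:
  moves:
    - {"linear":[0.5,0,-1],"delta_rot":[0,0,0],"jaw":1}
    - {"linear":[0.5,0,-2],"delta_rot":[0,0,0],"jaw":1}
    - {"linear":[0,0,-3],"delta_rot":[0,0,0],"jaw":0.5}
    - {"linear":[0,0,-4],"delta_rot":[0,0,0],"jaw":0.5}
    - {"linear":[0,0,-4],"delta_rot":[0,0,0],"jaw":0.5}
    - {"linear":[0,0,-4],"delta_rot":[0,0,0],"jaw":0.5}
    - {"linear":[0,0,-4],"delta_rot":[0,0,0],"jaw":0.5}
    - {"linear":[0,0,-4],"delta_rot":[0,0,0],"jaw":0.5}
    - {"linear":[0,0,0],"delta_rot":[0,0,0],"jaw":0.5}
    - {"linear":[0,0,0],"delta_rot":[0,0,0],"jaw":0.5}

```text
t: 5.45
tcp_pos: [472.3, -284.1, 282.6]
eef_rot: [0.002, 0.118, 0.993, -0.001]
ft_force: [0.2, -0.2, -1.2]
opening: 42.7
```

```bash
python3 - <<'E'
from h import *
o,p,Rm=st(); print(o['t'],p,o['opening'])
c=cap('wrist','w2.png'); np.savez('/tmp/w2',**c)
E
```

```text
5.45 [ 472.34437696 -284.07480604  282.60293961] 42.680279329036885
```

View pics/w2.png

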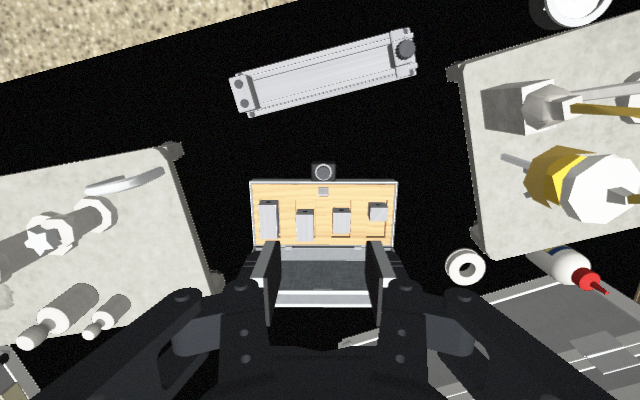

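The lid is open, with four blocks in the grooves at about (269,219), (305,224), (341,221) and (378,212). The holder is fully in view. I measure the blocks and the holder.

```bash
cat > blk.py <<'E'
from h import *
def blocks(c,h=36,pts=((269,219),(305,224),(341,221),(378,212))):
    W=cloud(c); z=W[...,2]
    m=((z>h-8)&(z<h+6)).astype(np.uint8)
    for (u,v) in pts:
        _,l=cv2.connectedComponents(m,connectivity=4); k=(l==l[v,u]).astype(np.uint8)
        q=W[k>0]; rc=cv2.minAreaRect(q[:,:2].astype(np.float32))
        ct=max(cv2.findContours(k,0,2)[0],key=cv2.contourArea)
        P=np.array([ray(c,a,b,h)[:2] for a,b in ct[:,0]],np.float32); r2=cv2.minAreaRect(P)
        print((u,v),k.sum(),'z',np.median(q[:,2]).round(1),'cloud',np.round(rc[0],1),np.round(rc[1],1),round(rc[2],1),'ray',np.round(r2[0],1),np.round(r2[1],1),round(r2[2],1))
E
python3 - <<'E'
from blk import *
c=dict(np.load('/tmp/w2.npz')); blocks(c)
W=cloud(c); z=W[...,2]
a=c['color'][160:260,240:410]; cv2.imwrite('pics/z1.png',cv2.resize(cv2.cvtColor(a,4),None,fx=4.6,fy=4.6,interpolation=2))
roi=np.zeros(z.shape,bool); roi[20:125,222:425]=1
for lo,hi,n in[(42,52,'jaws'),(57,72,'knob'),(17,24,'walls'),(8,80,'all'),(10.5,16.5,'floor')]:
    q=W[roi&(z>lo)&(z<hi)]; rc=cv2.minAreaRect(q[:,:2].astype(np.float32)); print(n,len(q),rc,q.mean(0).round(1))
q=W[roi&(z>42)&(z<52)]; f=q[q[:,1]<-300]; print('fixed',f[:,1].min(),f[:,1].max(),f[:,0].min(),f[:,0].max(),np.median(f[:,2]))
E
```

```text
(269, 219) 661 z 35.5 cloud [ 531.4 -377. ] [24.1 50. ] 76.1 ray [ 530.2 -376.1] [25.  50.7] 76.4
(305, 224) 521 z 35.4 cloud [ 552.1 -330.7] [23.6 40.8] 75.8 ray [ 550.8 -330.3] [23.4 41.3] 75.8
(341, 221) 250275 z nan cloud [ 498.8 -684.2] [1709.7  496.5] 56.3 ray [ 574.7 -307.7] [1036.4  578. ] 76.5
(378, 212) 296 z 35.1 cloud [ 556.1 -229. ] [24.1 20.6] 76.4 ray [ 554.9 -229.3] [24.9 21.4] 76.4
jaws 714 ((366.64605712890625, -265.33953857421875), (39.807010650634766, 205.64466857910156), 0.4003743827342987) [ 367.3 -343.6   46.4]
knob 280 ((366.56390380859375, -167.6335906982422), (19.406736373901367, 18.48084831237793), 75.11976623535156) [ 366.8 -168.8   62.6]
walls 1613 ((366.1883850097656, -248.83648681640625), (41.442283630371094, 203.85696411132812), 0.13644786179065704) [ 366.4 -252.9   19.1]
all 8535 ((366.9588317871094, -257.2049255371094), (55.78007125854492, 222.01708984375), 0.19282874464988708) [ 367.2 -258.1   19.6]
floor 3739 ((367.13153076171875, -257.15875244140625), (54.62773513793945, 221.8950653076172), 0.26685643196105957) [ 367.3 -260.6   13.2]
fixed -368.26232263221806 -346.77048461805026 347.349933265839 387.1521240334992 46.449560516358076
```

View pics/z1.png

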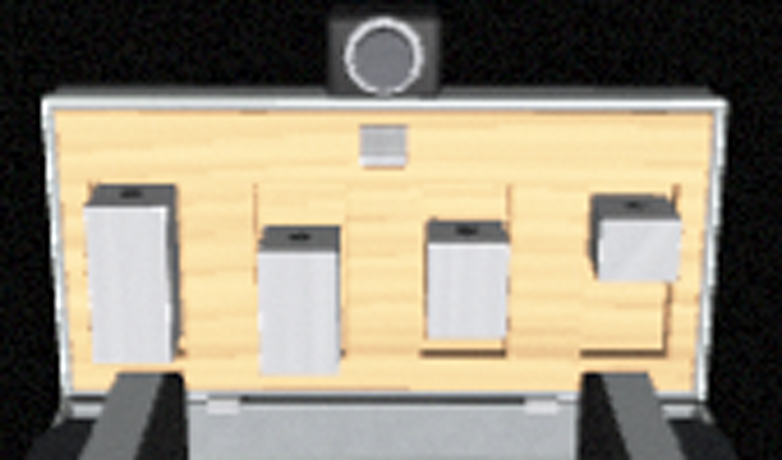

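Lengths in the case from -y to +y read 50, 40, (30) and 20. I move above the 50 block and re-measure from closer.

>>> step_arm:
  moves:
    - {"linear":[-2,-1.9,1],"delta_rot":[0,0,0],"jaw":0.58}
    - {"linear":[-2,-1.9,3],"delta_rot":[0,0,0],"jaw":0.58}
    - {"linear":[-2,-1.9,3],"delta_rot":[0,0,0],"jaw":0.58}
    - {"linear":[-1.9,-1.9,3],"delta_rot":[0,0,0],"jaw":0.58}
    - {"linear":[0,0,4],"delta_rot":[0,0,0],"jaw":0.58}
    - {"linear":[0,0,0],"delta_rot":[0,0,0],"jaw":0.58}
    - {"linear":[0,0,0],"delta_rot":[0,0,0],"jaw":0.58}

```text
t: 6.08
tcp_pos: [528.8, -374.5, 137.5]
eef_rot: [-0.003, 0.118, 0.993, 0.002]
ft_force: [0.5, -0.3, 0.9]
opening: 36.0
```

```bash
python3 - <<'E'
from blk import *
o,p,Rm=st(); print(o['t'],p,Rm.round(3).tolist())
c=cap('wrist','w3.png'); np.savez('/tmp/w3',**c)
pts=[tuple(int(round(t)) for t in proj(c,q)) for q in[(531,-376.5,36),(551.5,-330.5,36),(556,-281,36),(555.5,-229,36)]]
print(pts); W=cloud(c); print([W[b,a].round(1) if 0<=b<400 and 0<=a<640 else None for a,b in pts])
for q in pts:
  try: blocks(c,pts=[q])
  except Exception as e: print(e)
E
```

```text
6.0833 [ 528.80305521 -374.45235736  137.5163231 ] [[-0.972, 0.235, -0.005], [0.235, 0.972, 0.005], [0.006, 0.003, -1.0]]
[(322, 202), (381, 212), (440, 204), (503, 189)]
[array([ 531. , -376.2,   36.1]), array([ 552., -330.,   34.]), array([ 555.8, -281.4,   36.3]), array([ 555.5, -229.1,   35.6])]
(322, 202) 1686 z 35.3 cloud [ 531.7 -377. ] [23.9 50.1] 75.9 ray [ 530.7 -376.8] [23.7 50.6] 75.9
(381, 212) 1384 z 35.3 cloud [ 551.9 -330.4] [24.5 40. ] 76.2 ray [ 550.7 -331. ] [24.9 40.8] 76.3
(440, 204) 1133 z 35.1 cloud [ 556.8 -280.2] [25.  30.4] 76.0 ray [ 555.3 -281.6] [26.4 31.4] 76.3
(503, 189) 816 z 35.0 cloud [ 555.8 -228.9] [25.1 20. ] 76.6 ray [ 554.2 -230.9] [27.8 20.4] 76.3
```

View pics/w3.png

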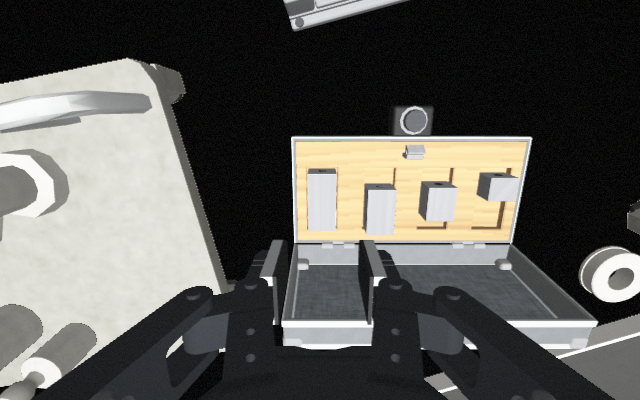

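The fingers at columns 272-372 straddle the block at 322. The lid is fully open. I descend to grip the 50.

>>> step_arm:
  moves:
    - {"linear":[-0.35,-0.2,3],"delta_rot":[0,0,0],"jaw":0.58}
    - {"linear":[0,0,3.5],"delta_rot":[0,0,0],"jaw":0.58}
    - {"linear":[0,0,3],"delta_rot":[0,0,0],"jaw":0.58}
    - {"linear":[0,0,1.5],"delta_rot":[0,0,0],"jaw":0.58}
    - {"linear":[0,0,0.5],"delta_rot":[0,0,0],"jaw":0.58}
    - {"linear":[0,0,0],"delta_rot":[0,0,0],"jaw":0.58}
  force: 60

```text
t: 6.63
tcp_pos: [533.9, -378.7, 26.4]
eef_rot: [0.0, 0.118, 0.993, -0.0]
ft_force: [-0.5, 0.5, -0.3]
opening: 35.8
```

>>> step_arm:
  moves:
    - {"linear":[0.25,0.1,0.3],"delta_rot":[0,0,0],"jaw":0.58}
    - {"linear":[0,0,0],"delta_rot":[0,0,0],"jaw":0.58}
    - {"linear":[0,0,0],"delta_rot":[0,0,0],"jaw":0.58}

```text
t: 6.88
tcp_pos: [531.9, -377.6, 23.9]
eef_rot: [0.001, 0.118, 0.993, -0.001]
ft_force: [0.1, -0.9, -0.1]
opening: 35.7
```

>>> step_arm:
  moves:
    - {"linear":[0,0,0.15],"delta_rot":[0,0,0],"jaw":0.62}
    - {"linear":[0,0,0],"delta_rot":[0,0,0],"jaw":1}
    - {"linear":[0,0,0],"delta_rot":[0,0,0],"jaw":1}
    - {"linear":[0,0,0],"delta_rot":[0,0,0],"jaw":1}
    - {"linear":[0,0,0],"delta_rot":[0,0,0],"jaw":1}

```text
t: 7.3
tcp_pos: [531.6, -377.3, 21.6]
eef_rot: [0.0, 0.118, 0.993, -0.0]
ft_force: [-0.9, 2.8, 9.3]
opening: 22.5
```

>>> step_arm:
  moves:
    - {"linear":[0,0,-0.5],"delta_rot":[0,0,0],"jaw":1}
    - {"linear":[0,0,-1.5],"delta_rot":[0,0,0],"jaw":1}
    - {"linear":[0,0,-3],"delta_rot":[0,0,0],"jaw":1}
    - {"linear":[0,0,-3],"delta_rot":[0,0,0],"jaw":1}
    - {"linear":[0,0,-3],"delta_rot":[0,0,0],"jaw":1}
    - {"linear":[0,0,0],"delta_rot":[0,0,0],"jaw":1}

```text
t: 7.8
tcp_pos: [533.5, -379.0, 136.9]
eef_rot: [0.003, 0.118, 0.993, -0.002]
ft_force: [1.0, -0.6, -0.8]
opening: 22.6
```

```bash
python3 - <<'E'
from blk import *
o,p,Rm=st(); print(o['t'],p,o['ft_force'],o['opening'])
c=cap('wrist','w4.png'); W=cloud(c)
u,v=proj(c,(531.5,-377,36)); print('groove',W[int(v),int(u)], (u,v))
a=p+[0,0,14]; u,v=[int(x) for x in proj(c,a)]; print((u,v)); print(W[v-8:v+9:4,u].round(0).tolist())
q=W.reshape(-1,3); L=(q-p)@Rm; k=(abs(L[:,0])<40)&(abs(L[:,1])<9)&(L[:,2]>-25)&(L[:,2]<15); print(k.sum(),L[k].min(0),L[k].max(0),np.median(L[k],0))
E
```

```text
7.8 [ 533.49742084 -378.98182652  136.94435593] [ 1.02834305 -0.60015666 -0.79262216] 22.602181492570512
groove [ 538.0725288  -378.4927704    11.26536119] (np.float64(326.08237037418814), np.float64(194.85930358859662))
(324, 271)
[[530.0, -378.0, 150.0], [531.0, -379.0, 150.0], [533.0, -379.0, 151.0], [536.0, -380.0, 151.0], [537.0, -380.0, 151.0]]
4240 [-25.55174746  -8.99351762 -15.63219409] [25.66175593  8.9978634  10.26165433] [  6.25281092   0.18006912 -13.5463848 ]
```

>>> step_arm:
  moves:
    - {"linear":[0,0,-0.5],"delta_rot":[0,0,6.9],"jaw":1}
    - {"linear":[0,0,-0.5],"delta_rot":[0,0,6.9],"jaw":1}
    - {"linear":[0,0,-0.5],"delta_rot":[0,0,6.9],"jaw":1}
    - {"linear":[0,0,0],"delta_rot":[0,0,6.9],"jaw":1}
    - {"linear":[0,0,0],"delta_rot":[0,0,6.9],"jaw":1}
    - {"linear":[0,0,0],"delta_rot":[0,0,6.9],"jaw":1}
    - {"linear":[0,0,0],"delta_rot":[0,0,6.9],"jaw":1}
    - {"linear":[0,0,0],"delta_rot":[0,0,6.9],"jaw":1}
    - {"linear":[0,0,0],"delta_rot":[0,0,6.9],"jaw":1}
    - {"linear":[0,0,0],"delta_rot":[0,0,6.9],"jaw":1}
  force: 80

```text
t: 8.68
tcp_pos: [530.8, -376.7, 144.6]
eef_rot: [-0.001, 0.662, 0.749, -0.0]
ft_force: [-0.1, -0.3, -2.7]
opening: 22.1
```

>>> step_arm:
  moves:
    - {"linear":[0,0,0],"delta_rot":[0,0,6.9],"jaw":1}
    - {"linear":[0,0,0],"delta_rot":[0,0,0],"jaw":1}
    - {"linear":[0,0,0],"delta_rot":[0,0,0],"jaw":1}

```text
t: 8.93
tcp_pos: [531.0, -376.8, 144.9]
eef_rot: [-0.001, 0.702, 0.712, -0.0]
ft_force: [0.0, 0.5, -2.4]
opening: 21.6
```

```bash
python3 - <<'E'
from blk import *
o,p,Rm=st(); print(o['t'],p,o['qpos'].round(2),Rm.round(4).tolist(), np.degrees(np.arctan2(Rm[1,1],Rm[0,1])))
E
```

```text
8.9333 [ 530.95386592 -376.83340885  144.89301947] [-0.71  0.62  1.37 -0.    1.16 -0.72] [[-0.0132, 0.9999, -0.0011], [0.9999, 0.0132, 0.001], [0.001, -0.0011, -1.0]] 0.7576138936554766
```

>>> step_arm:
  moves:
    - {"linear":[1.15,-3.2,0],"delta_rot":[0,0,0.5],"jaw":1}
    - {"linear":[1.2,-3.3,0],"delta_rot":[0,0,0],"jaw":1}
    - {"linear":[1.2,-3.3,0],"delta_rot":[0,0,0],"jaw":1}
    - {"linear":[1.2,-3.3,0],"delta_rot":[0,0,0],"jaw":1}
    - {"linear":[1.15,-3.2,0],"delta_rot":[0,0,0],"jaw":1}
    - {"linear":[0,0,2],"delta_rot":[0,0,0],"jaw":1}
    - {"linear":[0,0,3],"delta_rot":[0,0,0],"jaw":1}
    - {"linear":[0,0,3],"delta_rot":[0,0,0],"jaw":1}
    - {"linear":[0,0,0],"delta_rot":[0,0,0],"jaw":1}
    - {"linear":[0,0,0],"delta_rot":[0,0,0],"jaw":1}

```text
t: 9.77
tcp_pos: [367.6, -317.9, 65.2]
eef_rot: [-0.002, 0.706, 0.708, 0.0]
ft_force: [0.3, -0.5, -1.6]
opening: 21.8
```

```bash
cat > held.py <<'E'
from blk import *
def held(save):
    o,p,Rm=st(); print(o['t'],p.round(1),'yaw',np.degrees(np.arctan2(Rm[1,1],Rm[0,1])).round(2),'op',o['opening'].round(1),'f',o['ft_force'].round(1),'z',Rm[:,2].round(3))
    c=cap('wrist',save); W=cloud(c); q=W.reshape(-1,3); L=(q-p)@Rm
    k=(abs(L[:,0])<40)&(abs(L[:,1])<9)&(L[:,2]>-22)&(L[:,2]<20)
    print('held pts',k.sum(),'x',np.percentile(L[k,0],[.5,99.5]).round(1),'z',np.percentile(L[k,2],[1,50,99]).round(1))
    z=W[...,2]
    # holder walls / channel in this view: by strips of y
    for y in range(-330,-180,20):
        s=(abs(q[:,1]-y)<8)&(abs(q[:,0]-367)<40)
        w=q[s&(q[:,2]>17)&(q[:,2]<24)]; 
        if len(w)>20: print(y,'walltop x',np.percentile(w[:,0],[1,99]).round(1),len(w),end='; ')
    f=q[(q[:,2]>43)&(q[:,2]<50)&(q[:,1]<-335)&(q[:,1]>-380)&(abs(q[:,0]-367)<30)]
    if len(f)>20: print('\nfixed jaw top',np.percentile(f[:,0],[1,99]),np.percentile(f[:,1],[1,99]))
    return c,W
E
python3 - <<'E'
from held import *
held('w5.png')
E
```

```text
Traceback (most recent call last):
  File "held.py", line 3, in held
    o,p,Rm=st(); print(o['t'],p.round(1),'yaw',np.degrees(np.arctan2(Rm[1,1],Rm[0,1])).round(2),'op',o['opening'].round(1),'f',o['ft_force'].round(1),'z',Rm[:,2].round(3))
                                                                                                     ^^^^^^^^^^^^^^^^^^
AttributeError: 'float' object has no attribute 'round'
```

```bash
sed -i "s/o\['opening'\].round(1)/round(o['opening'],1)/" held.py; python3 - <<'E'
from held import *
held('w5.png')
E
```

```text
9.7667 [ 367.6 -317.9   65.2] yaw 0.21 op 21.8 f [ 0.3 -0.5 -1.6] z [-0.002  0.002 -1.   ]
held pts 4234 x [-26.   24.1] z [-14.8 -13.4   7.8]
-330 walltop x [346.7 386.7] 85; -310 walltop x [346.7 386.3] 323; -290 walltop x [347.  386.3] 473; -270 walltop x [346.8 386.2] 522; -250 walltop x [346.7 386.2] 571; -230 walltop x [346.5 386.2] 624; -210 walltop x [346.5 386.1] 691; -190 walltop x [346.5 386.1] 339;
```

View pics/w5.png

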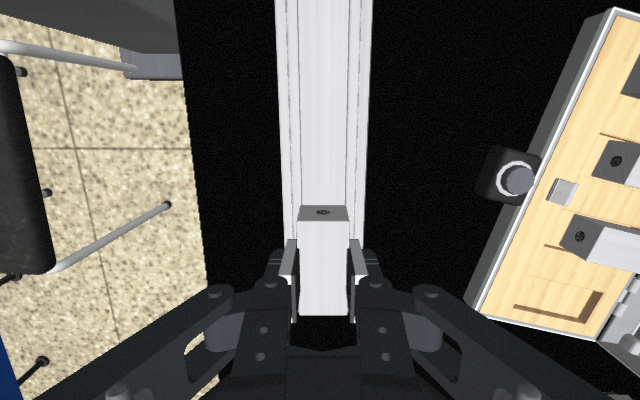

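Block held straight over the channel, centre column 322 in both. I shift 1 mm and lower.

>>> step_arm:
  moves:
    - {"linear":[-0.1,-0.1,1.5],"delta_rot":[0,0,0],"jaw":1}
    - {"linear":[0,0,1.5],"delta_rot":[0,0,0],"jaw":1}
    - {"linear":[0,0,0.7],"delta_rot":[0,0,0],"jaw":1}
    - {"linear":[0,0,0.2],"delta_rot":[0,0,0],"jaw":1}
    - {"linear":[0,0,0],"delta_rot":[0,0,0],"jaw":1}
    - {"linear":[0,0,0],"delta_rot":[0,0,0],"jaw":1}

```text
t: 10.32
tcp_pos: [367.7, -319.4, 29.1]
eef_rot: [0.001, 0.706, 0.708, 0.0]
ft_force: [-2.1, 9.6, 17.5]
opening: 21.8
```

```bash
python3 - <<'E'
from held import *
c,W=held('w6.png'); cv2.imwrite('pics/z6.png',cv2.resize(cv2.cvtColor(c['color'][180:350,200:440],4),None,fx=3,fy=3))
E
```

```text
10.3167 [ 367.7 -319.4   29.1] yaw 0.15 op 21.8 f [-2.1  9.6 17.5] z [ 0.001 -0.001 -1.   ]
held pts 4460 x [-39.6  39.6] z [-21.6 -10.2  16.9]
-310 walltop x [346.8 386.5] 521; -290 walltop x [346.8 386.3] 695; -270 walltop x [346.6 386.4] 777; -250 walltop x [346.7 386.2] 876; -230 walltop x [346.7 386.2] 1001; -210 walltop x [346.5 386.2] 1066; 
fixed jaw top [350.68060143 382.35053815] [-362.96674275 -348.25990268]
```

View pics/z6.png

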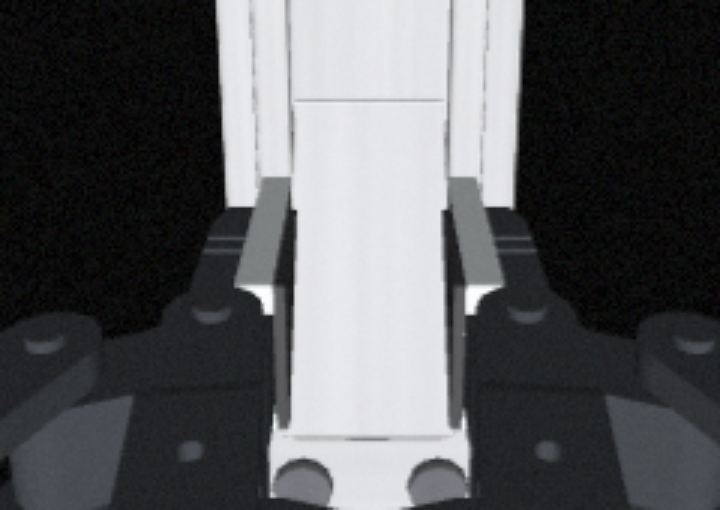

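```bash
python3 - <<'E'
from h import *
c=cap('wrist'); W=cloud(c).reshape(-1,3); o,p,Rm=st()
for a in range(-355,-270,5):
    s=W[(abs(W[:,1]-a)<2.5)&(abs(W[:,0]-367)<8)]; print(a,len(s),np.percentile(s[:,2],[10,50,90]).round(1) if len(s)>3 else '')
E
```

```text
-355 300 [45.7 46.6 48.8]
-350 186 [45.8 46.5 47.2]
-345 0 
-340 36 [55.8 56.5 57.1]
-335 74 [63.8 64.4 64.8]
-330 635 [60.7 62.5 64.4]
-325 628 [56.1 58.2 60.3]
-320 574 [51.7 53.7 55.8]
-315 542 [47.3 49.3 51.4]
-310 3794 [ 46.  110.6 116.8]
-305 531 [38.6 40.7 43.7]
-300 809 [ 13.   35.2 120.3]
-295 428 [12.8 14.  33.5]
-290 274 [12.5 13.3 13.9]
-285 276 [12.6 13.3 14. ]
-280 279 [12.4 13.4 14.1]
-275 296 [12.5 13.3 14.1]
```

The 50's end caught on the fixed jaw's top edge and pivoted about 40° in the grip, with its -y end up. I lift it, move 60 mm up the channel away from the jaw, and press it flat on the floor with a light grip.

>>> step_arm:
  moves:
    - {"linear":[0,0,-2],"delta_rot":[0,0,0],"jaw":1}
    - {"linear":[0,0,-2],"delta_rot":[0,0,0],"jaw":1}
    - {"linear":[2,0,0],"delta_rot":[0,0,0],"jaw":1}
    - {"linear":[2,0,0],"delta_rot":[0,0,0],"jaw":1}
    - {"linear":[2,-0.1,0],"delta_rot":[0,0,0],"jaw":1}
    - {"linear":[0,0,2],"delta_rot":[0,0,0],"jaw":1}
    - {"linear":[0,0,1.5],"delta_rot":[0,0,0],"jaw":1}
    - {"linear":[0,0,0],"delta_rot":[0,0,0],"jaw":1}
    - {"linear":[0,0,0],"delta_rot":[0,0,0],"jaw":1}

```text
t: 11.17
tcp_pos: [366.7, -259.9, 32.8]
eef_rot: [0.0, 0.706, 0.708, 0.0]
ft_force: [0.5, -0.6, -2.3]
opening: 22.0
```

```bash
cat > prof.py <<'E'
from h import *
import sys
def prof(y0,y1,x=367,save=None,step=5):
    c=cap('wrist',save); W=cloud(c).reshape(-1,3); o,p,Rm=st(); print(o['t'],p.round(1),round(o['opening'],1),o['ft_force'].round(1))
    for a in range(y0,y1,step):
        s=W[(abs(W[:,1]-a)<step/2)&(abs(W[:,0]-x)<8)&(W[:,2]<90)]; print(a,len(s),np.percentile(s[:,2],[10,50,90]).round(1) if len(s)>3 else '',end=' | ')
    return c,W
E
python3 -c "
from prof import *
prof(-300,-220)"
```

```text
11.2167 [ 366.8 -260.1   33. ] 21.8 [ 0.5 -0.3 -2.2]
-300 0  | -295 0  | -290 0  | -285 0  | -280 36 [58.9 59.6 60.2] | -275 147 [67.2 68.  68.8] | -270 655 [63.6 65.6 67.5] | -265 596 [59.2 61.2 63.2] | -260 568 [54.8 56.9 58.8] | -255 536 [50.7 52.5 54.6] | -250 505 [46.2 48.3 50.2] | -245 554 [13.6 43.6 45.7] | -240 705 [13.  38.2 41.2] | -235 385 [12.6 13.7 37. ] | -230 258 [12.5 13.4 14.2] | -225 269 [12.6 13.4 14.1] |
```

>>> step_arm:
  moves:
    - {"linear":[0,0,0.4],"delta_rot":[0,0,0],"jaw":1}
    - {"linear":[0,0,0.2],"delta_rot":[0,0,0],"jaw":1}
    - {"linear":[0,0,0.1],"delta_rot":[0,0,0],"jaw":1}
    - {"linear":[0,0,0.1],"delta_rot":[0,0,0],"jaw":1}
    - {"linear":[0,0,0],"delta_rot":[0,0,0],"jaw":1}
  force: 20

```text
t: 11.63
tcp_pos: [367.1, -260.7, 26.7]
eef_rot: [0.002, 0.707, 0.707, 0.0]
ft_force: [-8.6, 3.9, 77.3]
opening: 21.9
```

```bash
python3 -c "
from prof import *
prof(-300,-220)"
```

```text
11.6833 [ 367.1 -260.8   26.7] 21.8 [-8.2  2.6 77.4]
-300 0  | -295 0  | -290 0  | -285 0  | -280 37 [56.5 57.4 58.2] | -275 251 [60.4 61.6 62.5] | -270 633 [56.8 58.6 60.9] | -265 590 [52.5 54.5 56.5] | -260 562 [48.2 50.1 52.1] | -255 538 [44.  45.9 48. ] | -250 498 [39.7 41.5 43.6] | -245 492 [35.  37.2 39.2] | -240 714 [12.9 31.7 34.5] | -235 344 [12.7 13.6 30.5] | -230 283 [12.5 13.3 14. ] | -225 287 [12.5 13.3 14.2] |
```

>>> step_arm:
  moves:
    - {"linear":[0,0,-0.3],"delta_rot":[0,0,0],"jaw":1}
    - {"linear":[0,0,-0.2],"delta_rot":[0,0,0],"jaw":1}
    - {"linear":[0,0,0],"delta_rot":[0,0,0],"jaw":1}

```text
t: 11.93
tcp_pos: [366.5, -260.0, 29.5]
eef_rot: [0.001, 0.707, 0.707, 0.0]
ft_force: [-0.6, 0.1, -2.9]
opening: 21.8
```

>>> step_arm:
  moves:
    - {"linear":[0,0,0],"delta_rot":[0,0,0],"jaw":0.7}
    - {"linear":[0,0,0],"delta_rot":[0,0,0],"jaw":0.66}
    - {"linear":[0,0,0],"delta_rot":[0,0,0],"jaw":0.6}
    - {"linear":[0,0,0],"delta_rot":[0,0,0],"jaw":0.6}
    - {"linear":[0,0,0],"delta_rot":[0,0,0],"jaw":0.6}

```text
t: 12.35
tcp_pos: [366.1, -259.5, 28.6]
eef_rot: [-0.0, 0.707, 0.707, 0.0]
ft_force: [-1.1, -0.6, 0.1]
opening: 34.5
```

```bash
python3 -c "
from prof import *
c,W=prof(-305,-220,save='w7.png')
cv2.imwrite('pics/z7.png',cv2.resize(cv2.cvtColor(c['color'][180:350,200:440],4),None,fx=3,fy=3))
W=W[(W[:,2]>32)&(W[:,2]<42)&(abs(W[:,0]-367)<13.5)&(W[:,1]>-300)&(W[:,1]<-220)]; print(cv2.minAreaRect(W[:,:2].astype(np.float32)))"
```

```text
12.4 [ 366.1 -259.5   28.7] 34.1 [-0.3 -0.1  0.1]
-305 0  | -300 210 [36.7 37.4 38.1] | -295 250 [36.6 37.4 38.1] | -290 261 [36.8 37.4 38.1] | -285 265 [36.7 37.4 38. ] | -280 271 [36.7 37.4 38.1] | -275 278 [36.6 37.4 38.1] | -270 286 [36.7 37.4 38.1] | -265 292 [36.6 37.3 38.1] | -260 300 [36.6 37.3 38.1] | -255 455 [22.5 37.1 38. ] | -250 731 [13.  20.7 34.9] | -245 245 [12.7 13.4 14.1] | -240 258 [12.6 13.4 14.2] | -235 268 [12.7 13.4 14.1] | -230 274 [12.5 13.3 14.1] | -225 284 [12.6 13.3 14.1] | ((365.342041015625, -275.72601318359375), (23.677648544311523, 48.538265228271484), 0.020688394084572792)
```

View pics/z7.png

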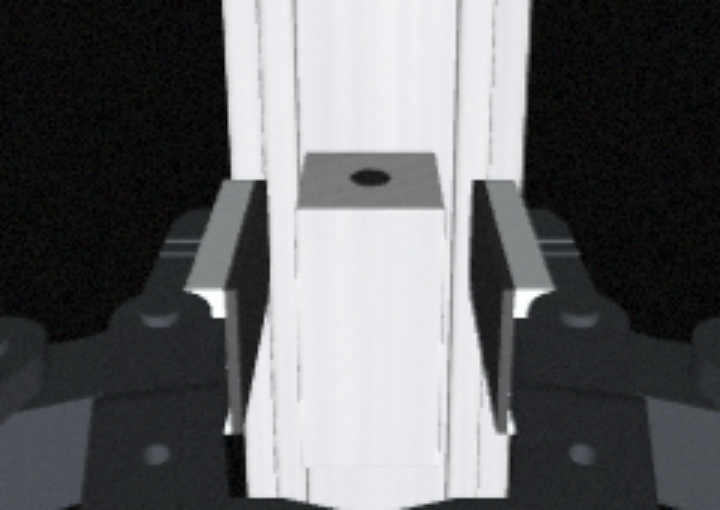

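The 50 lies flat in the channel with its centre near y -276. I push it to the fixed jaw from behind with closed fingers.

>>> step_arm:
  moves:
    - {"linear":[0,0,-2],"delta_rot":[0,0,0],"jaw":0.6}
    - {"linear":[1.4,0.05,0],"delta_rot":[0,0,0],"jaw":1}
    - {"linear":[1.4,0,0],"delta_rot":[0,0,0],"jaw":1}
    - {"linear":[0,0,0],"delta_rot":[0,0,0],"jaw":1}
    - {"linear":[0,0,1.4],"delta_rot":[0,0,0],"jaw":1}
    - {"linear":[0,0,0.9],"delta_rot":[0,0,0],"jaw":1}
    - {"linear":[0,0,0],"delta_rot":[0,0,0],"jaw":1}
  force: 60

```text
t: 12.98
tcp_pos: [366.0, -230.5, 24.3]
eef_rot: [-0.001, 0.707, 0.708, -0.0]
ft_force: [-0.6, 0.9, -0.3]
opening: -0.4
```

>>> step_arm:
  moves:
    - {"linear":[-1,0,0],"delta_rot":[0,0,0],"jaw":1}
    - {"linear":[-1,0,0],"delta_rot":[0,0,0],"jaw":1}
    - {"linear":[-1,0,0],"delta_rot":[0,0,0],"jaw":1}
    - {"linear":[-1,0,0],"delta_rot":[0,0,0],"jaw":1}
    - {"linear":[-0.6,0,0],"delta_rot":[0,0,0],"jaw":1}
    - {"linear":[-0.3,0,0],"delta_rot":[0,0,0],"jaw":1}
    - {"linear":[0,0,0],"delta_rot":[0,0,0],"jaw":1}

```text
t: 13.57
tcp_pos: [366.8, -281.6, 25.9]
eef_rot: [0.0, 0.707, 0.707, -0.0]
ft_force: [0.5, 0.4, 0.3]
opening: 0.1
```

>>> step_arm:
  moves:
    - {"linear":[-0.2,0,0],"delta_rot":[0,0,0],"jaw":1}
    - {"linear":[-0.2,0,0],"delta_rot":[0,0,0],"jaw":1}
    - {"linear":[0,0,0],"delta_rot":[0,0,0],"jaw":1}

```text
t: 13.82
tcp_pos: [366.7, -284.6, 25.8]
eef_rot: [0.0, 0.707, 0.707, -0.0]
ft_force: [0.5, -0.0, 0.1]
opening: 0.1
```

>>> step_arm:
  moves:
    - {"linear":[-0.2,0,0],"delta_rot":[0,0,0],"jaw":1}
    - {"linear":[-0.1,0,0],"delta_rot":[0,0,0],"jaw":1}
    - {"linear":[0,0,0],"delta_rot":[0,0,0],"jaw":1}

```text
t: 14.07
tcp_pos: [366.0, -285.3, 25.7]
eef_rot: [-0.002, 0.707, 0.707, 0.001]
ft_force: [5.3, 18.7, 10.6]
opening: -0.3
```

```bash
python3 -c "
from prof import *
prof(-360,-270,step=3)"
```

```text
14.1167 [ 366.  -285.3   25.7] -0.1 [ 5.5 19.   9.4]
-360 0  | -357 0  | -354 0  | -351 0  | -348 0  | -345 0  | -342 0  | -339 0  | -336 7 [36.5 37.  37.3] | -333 59 [36.7 37.3 38. ] | -330 56 [36.9 37.3 37.9] | -327 49 [36.9 37.4 38. ] | -324 51 [36.6 37.1 37.9] | -321 44 [36.7 37.5 38.2] | -318 29 [37.  37.4 38.1] | -315 0  | -312 0  | -309 0  | -306 0  | -303 0  | -300 0  | -297 46 [62.1 70.8 75.1] | -294 248 [62.5 74.7 78.8] | -291 150 [62.  71.6 74.3] | -288 146 [61.9 71.6 74. ] | -285 154 [13.7 69.6 73.5] | -282 202 [12.9 62.1 72.8] | -279 503 [13.1 46.3 73.7] | -276 1507 [28.5 51.4 76. ] | -273 1149 [13.8 73.2 82.6] |
```

The 50 is butted: the fingers met resistance at y -285.3, so its end is near -296.3 as expected. I go for the 40.

>>> step_arm:
  moves:
    - {"linear":[0.5,0,0],"delta_rot":[0,0,0],"jaw":1}
    - {"linear":[0,0,-3],"delta_rot":[0,0,0],"jaw":1}
    - {"linear":[0,0,-3],"delta_rot":[0,0,0],"jaw":0.58}
    - {"linear":[0,0,-3],"delta_rot":[0,0,0],"jaw":0.58}
    - {"linear":[0,0,-3],"delta_rot":[0,0,0],"jaw":0.58}
    - {"linear":[-1,3.6,0],"delta_rot":[0,0,0],"jaw":0.58}
    - {"linear":[-1,3.6,0],"delta_rot":[0,0,0],"jaw":0.58}
    - {"linear":[-1,3.6,0],"delta_rot":[0,0,0],"jaw":0.58}
    - {"linear":[-1,3.6,0],"delta_rot":[0,0,0],"jaw":0.58}
    - {"linear":[-0.9,3.6,0],"delta_rot":[0,0,0],"jaw":0.58}

```text
t: 14.95
tcp_pos: [548.5, -331.6, 145.9]
eef_rot: [0.0, 0.707, 0.707, -0.0]
ft_force: [0.3, -0.2, 0.1]
opening: 35.7
```

>>> step_arm:
  moves:
    - {"linear":[0,0,0],"delta_rot":[0,0,-6.9],"jaw":0.58}
    - {"linear":[0,0,0],"delta_rot":[0,0,-6.9],"jaw":0.58}
    - {"linear":[0,0,0],"delta_rot":[0,0,-6.9],"jaw":0.58}
    - {"linear":[0,0,0],"delta_rot":[0,0,-6.9],"jaw":0.58}
    - {"linear":[0,0,0],"delta_rot":[0,0,-6.9],"jaw":0.58}
    - {"linear":[0,0,0],"delta_rot":[0,0,-6.9],"jaw":0.58}
    - {"linear":[0,0,0],"delta_rot":[0,0,-6.9],"jaw":0.58}
    - {"linear":[0,0,0],"delta_rot":[0,0,-6.9],"jaw":0.58}
    - {"linear":[0,0,0],"delta_rot":[0,0,-6.9],"jaw":0.58}
    - {"linear":[0,0,0],"delta_rot":[0,0,-6.9],"jaw":0.58}

```text
t: 15.78
tcp_pos: [546.7, -331.3, 145.6]
eef_rot: [-0.0, 0.179, 0.984, -0.0]
ft_force: [-0.0, 0.2, -0.3]
opening: 35.9
```

>>> step_arm:
  moves:
    - {"linear":[0,0,0],"delta_rot":[0,0,-6.9],"jaw":0.58}
    - {"linear":[0,0,0],"delta_rot":[0,0,0],"jaw":0.58}
    - {"linear":[0,0,0],"delta_rot":[0,0,0],"jaw":0.58}

```text
t: 16.03
tcp_pos: [546.7, -331.3, 145.7]
eef_rot: [-0.0, 0.124, 0.992, -0.0]
ft_force: [0.3, -0.4, 0.1]
opening: 35.8
```

```bash
cat > look.py <<'E'
from blk import *
def look(t,gx):
    o,p,Rm=st(); print(o['t'],p.round(1),'yaw',np.degrees(np.arctan2(Rm[1,1],Rm[0,1])).round(2),Rm[:,2].round(3))
    c=cap('wrist'); a,b=[int(round(x)) for x in proj(c,t)]; W=cloud(c); print(W[b,a].round(1)); blocks(c,pts=[(a,b)])
    z=W[...,2]; m=((z>28)&(z<42)).astype(np.uint8); _,l=cv2.connectedComponents(m,connectivity=4)
    q=W[l==l[b,a]]; rc=cv2.minAreaRect(q[:,:2].astype(np.float32)); cen=np.array([*rc[0],0])
    g=cen+gx*Rm[:,0]; d=g-p; d[2]=0; L=Rm.T@d; print('grip at',g[:2].round(1),'tool move mm',L[:2].round(1),'down',(p[2]-22).round(1))
    return c
E
python3 -c "
from look import *
look((551.7,-330.6,36),4.5)"
```

```text
16.0333 [ 546.7 -331.3  145.7] yaw 75.72 [-0.  0. -1.]
[ 552.2 -330.8   35.2]
(326, 201) 1294 z 35.3 cloud [ 551.9 -330.5] [23.8 40.4] 76.5 ray [ 550.7 -330.2] [23.6 41.4] 76.5
grip at [ 547.5 -329.4] tool move mm [-0.3  2.1] down 123.7
```

>>> step_arm:
  moves:
    - {"linear":[0,0.2,3],"delta_rot":[0,0,-0.5],"jaw":0.58}
    - {"linear":[0,0,3.5],"delta_rot":[0,0,0],"jaw":0.58}
    - {"linear":[0,0,3],"delta_rot":[0,0,0],"jaw":0.58}
    - {"linear":[0,0,1.8],"delta_rot":[0,0,0],"jaw":0.58}
    - {"linear":[0,0,0.8],"delta_rot":[0,0,0],"jaw":0.58}
    - {"linear":[0,0,0.2],"delta_rot":[0,0,0],"jaw":0.58}
    - {"linear":[0,0,0],"delta_rot":[0,0,0],"jaw":0.58}
    - {"linear":[0,0,0],"delta_rot":[0,0,0],"jaw":0.58}

```text
t: 16.75
tcp_pos: [547.9, -330.0, 24.1]
eef_rot: [0.001, 0.119, 0.993, -0.0]
ft_force: [0.1, -0.2, 0.1]
opening: 36.0
```

>>> step_arm:
  moves:
    - {"linear":[0,0,0.15],"delta_rot":[0,0,0],"jaw":0.62}
    - {"linear":[0,0,0],"delta_rot":[0,0,0],"jaw":1}
    - {"linear":[0,0,0],"delta_rot":[0,0,0],"jaw":1}
    - {"linear":[0,0,0],"delta_rot":[0,0,0],"jaw":1}
    - {"linear":[0,0,0],"delta_rot":[0,0,0],"jaw":1}
    - {"linear":[0,0,-0.5],"delta_rot":[0,0,0],"jaw":1}
    - {"linear":[0,0,-1.5],"delta_rot":[0,0,0],"jaw":1}
    - {"linear":[0,0,-3],"delta_rot":[0,0,0],"jaw":1}
    - {"linear":[0,0,-3.5],"delta_rot":[0,0,0],"jaw":1}
    - {"linear":[0,0,-3.5],"delta_rot":[0,0,0],"jaw":1}
  force: 80

```text
t: 17.58
tcp_pos: [546.8, -329.2, 142.9]
eef_rot: [-0.0, 0.118, 0.993, 0.0]
ft_force: [1.1, -1.1, -1.7]
opening: 21.8
```

>>> step_arm:
  moves:
    - {"linear":[0,0,0],"delta_rot":[0,0,6.9],"jaw":1}
    - {"linear":[0,0,0],"delta_rot":[0,0,6.9],"jaw":1}
    - {"linear":[0,0,0],"delta_rot":[0,0,6.9],"jaw":1}
    - {"linear":[0,0,0],"delta_rot":[0,0,6.9],"jaw":1}
    - {"linear":[0,0,0],"delta_rot":[0,0,6.9],"jaw":1}
    - {"linear":[0,0,0],"delta_rot":[0,0,6.9],"jaw":1}
    - {"linear":[0,0,0],"delta_rot":[0,0,6.9],"jaw":1}
    - {"linear":[0,0,0],"delta_rot":[0,0,6.9],"jaw":1}
    - {"linear":[0,0,0],"delta_rot":[0,0,6.9],"jaw":1}
    - {"linear":[0,0,0],"delta_rot":[0,0,6.9],"jaw":1}

```text
t: 18.42
tcp_pos: [547.2, -329.5, 141.9]
eef_rot: [0.0, 0.662, 0.749, 0.0]
ft_force: [0.0, -0.7, -1.0]
opening: 21.9
```

>>> step_arm:
  moves:
    - {"linear":[0,0,0],"delta_rot":[0,0,7],"jaw":1}
    - {"linear":[0,0,0],"delta_rot":[0,0,0],"jaw":1}
    - {"linear":[0,0,0],"delta_rot":[0,0,0],"jaw":1}

```text
t: 18.67
tcp_pos: [547.2, -329.5, 141.7]
eef_rot: [0.0, 0.703, 0.711, 0.0]
ft_force: [-0.8, -0.2, -2.7]
opening: 22.1
```

```bash
python3 -c "
from held import *
held('w8.png'); o,p,Rm=st(); print(Rm.T@(np.array([366.6,-266,0])-p*[1,1,0]))"
```

```text
18.6667 [ 547.2 -329.5  141.7] yaw 0.65 op 22.1 f [-0.8 -0.2 -2.7] z [ 0. -0. -1.]
held pts 3440 x [-24.9  14.9] z [-13.9 -12.5   9.3]
-330 walltop x [377.4 387.5] 222; -310 walltop x [376.9 387.2] 234; -290 walltop x [347.1 387. ] 329; -270 walltop x [346.9 387.1] 317; -250 walltop x [346.7 387. ] 344; -230 walltop x [346.8 386.8] 364; -210 walltop x [346.9 387.1] 387; -190 walltop x [346.8 387. ] 389; 
fixed jaw top [348.28526185 387.08257624] [-366.87683303 -346.54076256]
[ 6.56994621e+01 -1.79818848e+02 -5.66821488e-02]
```

>>> step_arm:
  moves:
    - {"linear":[1.3,-3.6,0],"delta_rot":[0,0,0.4],"jaw":1}
    - {"linear":[1.3,-3.6,0],"delta_rot":[0,0,0],"jaw":1}
    - {"linear":[1.3,-3.6,0],"delta_rot":[0,0,0],"jaw":1}
    - {"linear":[1.3,-3.6,0],"delta_rot":[0,0,0],"jaw":1}
    - {"linear":[1.3,-3.5,0],"delta_rot":[0,0,0],"jaw":1}
    - {"linear":[0,0,2],"delta_rot":[0,0,0],"jaw":1}
    - {"linear":[0,0,3],"delta_rot":[0,0,0],"jaw":1}
    - {"linear":[0,0,3],"delta_rot":[0,0,0],"jaw":1}
    - {"linear":[0,0,0],"delta_rot":[0,0,0],"jaw":1}
    - {"linear":[0,0,0],"delta_rot":[0,0,0],"jaw":1}

```text
t: 19.55
tcp_pos: [367.5, -264.4, 61.0]
eef_rot: [-0.001, 0.706, 0.708, -0.0]
ft_force: [-0.2, 0.2, -1.2]
opening: 21.7
```

```bash
python3 -c "
from held import *
held('w9.png')"
```

```text
19.55 [ 367.5 -264.4   61. ] yaw 0.17 op 21.7 f [-0.2  0.2 -1.2] z [-0.002  0.002 -1.   ]
held pts 3455 x [-25.   14.9] z [-13.9 -12.5   9.2]
-330 walltop x [348.4 384.5] 116; -270 walltop x [346.5 386.2] 247; -250 walltop x [346.5 386.2] 473; -230 walltop x [346.5 386.2] 495; -210 walltop x [346.4 386. ] 553; -190 walltop x [346.5 386. ] 619;
```

>>> step_arm:
  moves:
    - {"linear":[0,-0.1,1.5],"delta_rot":[0,0,0],"jaw":1}
    - {"linear":[0,0,1.2],"delta_rot":[0,0,0],"jaw":1}
    - {"linear":[0,0,0.6],"delta_rot":[0,0,0],"jaw":1}
    - {"linear":[0,0,0.2],"delta_rot":[0,0,0],"jaw":1}
    - {"linear":[0,0,0],"delta_rot":[0,0,0],"jaw":1}
    - {"linear":[0,0,0],"delta_rot":[0,0,0],"jaw":1}

```text
t: 20.1
tcp_pos: [367.5, -265.2, 27.1]
eef_rot: [0.001, 0.707, 0.707, 0.0]
ft_force: [0.1, -0.8, -1.4]
opening: 21.8
```

>>> step_arm:
  moves:
    - {"linear":[0,-0.1,0.1],"delta_rot":[0,0,0],"jaw":1}
    - {"linear":[0,0,0.15],"delta_rot":[0,0,0],"jaw":1}
    - {"linear":[0,0,0],"delta_rot":[0,0,0],"jaw":1}

```text
t: 20.35
tcp_pos: [366.3, -265.1, 24.6]
eef_rot: [0.001, 0.707, 0.707, 0.0]
ft_force: [-1.7, 1.5, 16.6]
opening: 22.0
```

>>> step_arm:
  moves:
    - {"linear":[0,0,0],"delta_rot":[0,0,0],"jaw":0.7}
    - {"linear":[0,0,0],"delta_rot":[0,0,0],"jaw":0.6}
    - {"linear":[0,0,0],"delta_rot":[0,0,0],"jaw":0.58}
    - {"linear":[0,0,-1],"delta_rot":[0,0,0],"jaw":0.58}
    - {"linear":[0,0,-3],"delta_rot":[0,0,0],"jaw":0.58}
    - {"linear":[0,0,-4],"delta_rot":[0,0,0],"jaw":0.58}
    - {"linear":[0,0,-4],"delta_rot":[0,0,0],"jaw":0.58}
    - {"linear":[0,0,0],"delta_rot":[0,0,0],"jaw":0.58}

```text
t: 21.02
tcp_pos: [368.0, -266.6, 149.6]
eef_rot: [0.004, 0.707, 0.707, 0.0]
ft_force: [2.0, -1.4, 0.5]
opening: 35.3
```

```bash
python3 -c "
from prof import *
prof(-350,-230)"
```

```text
21.0667 [ 367.5 -266.2  147.1] 36.1 [ 0.9  0.2 -1.1]
-350 93 [45.  46.2 47.1] | -345 155 [37.  38.3 44.6] | -340 84 [36.6 37.4 38.1] | -335 80 [36.6 37.4 38.1] | -330 81 [36.6 37.4 38.1] | -325 80 [36.5 37.4 38.3] | -320 90 [36.8 37.4 38.1] | -315 88 [36.4 37.3 38.1] | -310 87 [36.7 37.4 38.3] | -305 95 [36.7 37.4 38.2] | -300 94 [36.7 37.5 38.4] | -295 125 [23.  30.1 36.8] | -290 58 [36.5 37.2 38.2] | -285 98 [36.7 37.4 38. ] | -280 96 [36.6 37.5 38.4] | -275 107 [36.4 37.3 38.2] | -270 101 [36.3 37.2 38.2] | -265 111 [36.5 37.4 38.2] | -260 108 [36.3 37.2 38.1] | -255 104 [36.5 37.3 38.2] | -250 215 [12.9 23.6 36.9] | -245 93 [12.6 13.4 14.2] | -240 98 [12.4 13.2 14.1] | -235 100 [12.6 13.4 14.2] |
```

>>> step_arm:
  moves:
    - {"linear":[-0.4,3.8,0],"delta_rot":[0,0,0],"jaw":0.58}
    - {"linear":[-0.3,3.8,0],"delta_rot":[0,0,0],"jaw":0.58}
    - {"linear":[-0.3,3.8,0],"delta_rot":[0,0,0],"jaw":0.58}
    - {"linear":[-0.3,3.8,0],"delta_rot":[0,0,0],"jaw":0.58}
    - {"linear":[-0.3,3.8,0],"delta_rot":[0,0,0],"jaw":0.58}

```text
t: 21.48
tcp_pos: [557.5, -280.3, 142.7]
eef_rot: [-0.001, 0.707, 0.707, -0.0]
ft_force: [-0.0, -1.8, 0.6]
opening: 36.0
```

>>> step_arm:
  moves:
    - {"linear":[0,0,0],"delta_rot":[0,0,-6.9],"jaw":0.58}
    - {"linear":[0,0,0],"delta_rot":[0,0,-6.9],"jaw":0.58}
    - {"linear":[0,0,0],"delta_rot":[0,0,-6.9],"jaw":0.58}
    - {"linear":[0,0,0],"delta_rot":[0,0,-6.9],"jaw":0.58}
    - {"linear":[0,0,0],"delta_rot":[0,0,-6.9],"jaw":0.58}
    - {"linear":[0,0,0],"delta_rot":[0,0,-6.9],"jaw":0.58}
    - {"linear":[0,0,0],"delta_rot":[0,0,-6.9],"jaw":0.58}
    - {"linear":[0,0,0],"delta_rot":[0,0,-6.9],"jaw":0.58}
    - {"linear":[0,0,0],"delta_rot":[0,0,-6.9],"jaw":0.58}
    - {"linear":[0,0,0],"delta_rot":[0,0,-6.9],"jaw":0.58}

```text
t: 22.32
tcp_pos: [555.6, -280.5, 142.5]
eef_rot: [-0.001, 0.179, 0.984, 0.0]
ft_force: [-0.1, -0.2, 1.2]
opening: 35.6
```

>>> step_arm:
  moves:
    - {"linear":[0,0,0],"delta_rot":[0,0,-7],"jaw":0.58}
    - {"linear":[0,0,0],"delta_rot":[0,0,0],"jaw":0.58}
    - {"linear":[0,0,0],"delta_rot":[0,0,0],"jaw":0.58}

```text
t: 22.57
tcp_pos: [555.7, -280.5, 142.9]
eef_rot: [-0.001, 0.124, 0.992, 0.0]
ft_force: [0.2, 0.3, -0.5]
opening: 36.1
```

```bash
python3 -c "
from look import *
look((556.3,-281,36),0)"
```

```text
22.5667 [ 555.7 -280.5  142.9] yaw 75.81 [-0.001  0.001 -1.   ]
[ 556.2 -281.3   35.2]
(323, 197) 983 z 35.4 cloud [ 556.4 -280.1] [23.2 29.5] 75.9 ray [ 555.3 -279.8] [23.1 30.8] 75.7
grip at [ 556.4 -280.1] tool move mm [-0.5  0.6] down 120.9
```

>>> step_arm:
  moves:
    - {"linear":[0,0.1,3],"delta_rot":[0,0,-0.3],"jaw":0.58}
    - {"linear":[0,0,3.5],"delta_rot":[0,0,0],"jaw":0.58}
    - {"linear":[0,0,3],"delta_rot":[0,0,0],"jaw":0.58}
    - {"linear":[0,0,1.6],"delta_rot":[0,0,0],"jaw":0.58}
    - {"linear":[0,0,0.7],"delta_rot":[0,0,0],"jaw":0.58}
    - {"linear":[0,0,0.2],"delta_rot":[0,0,0],"jaw":0.58}
    - {"linear":[0,0,0],"delta_rot":[0,0,0],"jaw":0.58}
    - {"linear":[0,0,0],"delta_rot":[0,0,0],"jaw":0.58}

```text
t: 23.28
tcp_pos: [557.0, -280.2, 24.9]
eef_rot: [0.001, 0.119, 0.993, -0.0]
ft_force: [0.5, 0.4, 0.5]
opening: 35.7
```

>>> step_arm:
  moves:
    - {"linear":[0,0,0.2],"delta_rot":[0,0,0],"jaw":0.62}
    - {"linear":[0,0,0],"delta_rot":[0,0,0],"jaw":1}
    - {"linear":[0,0,0],"delta_rot":[0,0,0],"jaw":1}
    - {"linear":[0,0,0],"delta_rot":[0,0,0],"jaw":1}
    - {"linear":[0,0,0],"delta_rot":[0,0,0],"jaw":1}
    - {"linear":[0,0,-0.5],"delta_rot":[0,0,0],"jaw":1}
    - {"linear":[0,0,-1.5],"delta_rot":[0,0,0],"jaw":1}
    - {"linear":[0,0,-3],"delta_rot":[0,0,0],"jaw":1}
    - {"linear":[0,0,-3.5],"delta_rot":[0,0,0],"jaw":1}
    - {"linear":[0,0,-3.5],"delta_rot":[0,0,0],"jaw":1}

```text
t: 24.12
tcp_pos: [555.9, -279.5, 143.4]
eef_rot: [-0.0, 0.119, 0.993, 0.0]
ft_force: [1.7, -0.3, -1.1]
opening: 22.1
```

>>> step_arm:
  moves:
    - {"linear":[0,0,0],"delta_rot":[0,0,6.9],"jaw":1}
    - {"linear":[0,0,0],"delta_rot":[0,0,6.9],"jaw":1}
    - {"linear":[0,0,0],"delta_rot":[0,0,6.9],"jaw":1}
    - {"linear":[0,0,0],"delta_rot":[0,0,6.9],"jaw":1}
    - {"linear":[0,0,0],"delta_rot":[0,0,6.9],"jaw":1}
    - {"linear":[0,0,0],"delta_rot":[0,0,6.9],"jaw":1}
    - {"linear":[0,0,0],"delta_rot":[0,0,6.9],"jaw":1}
    - {"linear":[0,0,0],"delta_rot":[0,0,6.9],"jaw":1}
    - {"linear":[0,0,0],"delta_rot":[0,0,6.9],"jaw":1}
    - {"linear":[0,0,0],"delta_rot":[0,0,6.9],"jaw":1}

```text
t: 24.95
tcp_pos: [556.3, -279.8, 142.4]
eef_rot: [0.0, 0.663, 0.749, 0.0]
ft_force: [-0.2, 0.7, -1.6]
opening: 21.9
```

>>> step_arm:
  moves:
    - {"linear":[0,0,0],"delta_rot":[0,0,7],"jaw":1}
    - {"linear":[0,0,0],"delta_rot":[0,0,0.2],"jaw":1}
    - {"linear":[0,0,0],"delta_rot":[0,0,0],"jaw":1}

```text
t: 25.2
tcp_pos: [556.3, -279.8, 142.2]
eef_rot: [0.0, 0.705, 0.709, 0.0]
ft_force: [-0.0, 0.4, -0.9]
opening: 21.9
```

```bash
python3 -c "
from held import *
held('w10.png'); o,p,Rm=st(); print(Rm.T@(np.array([366.6,-230,0])-p*[1,1,0]))"
```

```text
25.2 [ 556.3 -279.8  142.2] yaw 0.33 op 21.9 f [-0.   0.4 -0.9] z [ 0. -0. -1.]
held pts 2819 x [-16.1  14.2] z [-13.6 -12.1   9.9]
-330 walltop x [377.2 387.1] 191; -310 walltop x [377. 387.] 202; -290 walltop x [347.3 387. ] 270; -270 walltop x [375.6 387. ] 229; -250 walltop x [347.8 387.2] 284; -230 walltop x [346.8 386.9] 307; -210 walltop x [346.8 387.1] 332; -190 walltop x [346.9 387.1] 352; 
fixed jaw top [347.97227815 387.12976039] [-366.85865843 -346.24760986]
[ 5.10473356e+01 -1.89363896e+02 -4.73995722e-02]
```

>>> step_arm:
  moves:
    - {"linear":[1,-3.8,0],"delta_rot":[0,0,0.2],"jaw":1}
    - {"linear":[1,-3.8,0],"delta_rot":[0,0,0],"jaw":1}
    - {"linear":[1,-3.8,0],"delta_rot":[0,0,0],"jaw":1}
    - {"linear":[1,-3.8,0],"delta_rot":[0,0,0],"jaw":1}
    - {"linear":[1.1,-3.8,0],"delta_rot":[0,0,0],"jaw":1}
    - {"linear":[0,0,2],"delta_rot":[0,0,0],"jaw":1}
    - {"linear":[0,0,3],"delta_rot":[0,0,0],"jaw":1}
    - {"linear":[0,0,3],"delta_rot":[0,0,0],"jaw":1}
    - {"linear":[0,0,0],"delta_rot":[0,0,0],"jaw":1}
    - {"linear":[0,0,0],"delta_rot":[0,0,0],"jaw":1}

```text
t: 26.08
tcp_pos: [365.8, -228.2, 61.5]
eef_rot: [-0.002, 0.707, 0.708, -0.0]
ft_force: [0.0, 0.0, -1.1]
opening: 22.0
```

```bash
python3 -c "
from held import *
held('w11.png')
from prof import prof
prof(-300,-235)"
```

```text
26.0833 [ 365.8 -228.2   61.5] yaw 0.07 op 22.0 f [ 0.   0.  -1.1] z [-0.002  0.002 -1.   ]
held pts 2825 x [-16.2  14.2] z [-13.6 -12.1   9.8]
-330 walltop x [346.5 386.1] 55; -310 walltop x [346.8 386. ] 290; -290 walltop x [347.3 382.5] 220; -230 walltop x [346.6 386.1] 349; -210 walltop x [346.6 386. ] 456; -190 walltop x [346.5 386. ] 516; 26.1833 [ 366.9 -229.    63. ] 21.9 [ 0.3 -0.4 -1.2]
-300 181 [35.7 37.3 38. ] | -295 354 [24.2 30.7 36.7] | -290 0  | -285 80 [36.6 37.3 38. ] | -280 167 [36.8 37.4 38. ] | -275 170 [36.6 37.4 38.1] | -270 54 [36.9 37.5 38.3] | -265 0  | -260 0  | -255 0  | -250 0  | -245 139 [73.9 74.7 75.3] | -240 301 [74.1 74.8 75.5] |
```

>>> step_arm:
  moves:
    - {"linear":[0,0,1.5],"delta_rot":[0,0,0],"jaw":1}
    - {"linear":[0,0,1.2],"delta_rot":[0,0,0],"jaw":1}
    - {"linear":[0,0,0.6],"delta_rot":[0,0,0],"jaw":1}
    - {"linear":[0,0,0.3],"delta_rot":[0,0,0],"jaw":1}
    - {"linear":[0,0,0],"delta_rot":[0,0,0],"jaw":1}
    - {"linear":[0,0,0],"delta_rot":[0,0,0],"jaw":1}

```text
t: 26.68
tcp_pos: [367.1, -229.2, 27.1]
eef_rot: [0.001, 0.707, 0.707, 0.0]
ft_force: [-0.1, 0.4, -0.6]
opening: 22.1
```

>>> step_arm:
  moves:
    - {"linear":[0,-0.05,0.1],"delta_rot":[0,0,0],"jaw":1}
    - {"linear":[0,0,0.15],"delta_rot":[0,0,0],"jaw":1}
    - {"linear":[0,0,0],"delta_rot":[0,0,0],"jaw":1}

```text
t: 26.93
tcp_pos: [366.0, -228.9, 23.4]
eef_rot: [0.0, 0.707, 0.707, -0.0]
ft_force: [0.2, 0.6, -2.5]
opening: 22.0
```

>>> step_arm:
  moves:
    - {"linear":[0,0,0],"delta_rot":[0,0,0],"jaw":0.7}
    - {"linear":[0,0,0],"delta_rot":[0,0,0],"jaw":0.6}
    - {"linear":[0,0,0],"delta_rot":[0,0,0],"jaw":0.58}
    - {"linear":[0,0,-1],"delta_rot":[0,0,0],"jaw":0.58}
    - {"linear":[0,0,-3],"delta_rot":[0,0,0],"jaw":0.58}
    - {"linear":[0,0,-4],"delta_rot":[0,0,0],"jaw":0.58}
    - {"linear":[0,0,-4],"delta_rot":[0,0,0],"jaw":0.58}
    - {"linear":[0,0,0],"delta_rot":[0,0,0],"jaw":0.58}

```text
t: 27.6
tcp_pos: [367.8, -230.2, 149.0]
eef_rot: [0.004, 0.707, 0.707, 0.0]
ft_force: [2.7, -0.5, 1.1]
opening: 36.0
```

```bash
python3 -c "
from prof import *
prof(-350,-200)"
```

```text
27.65 [ 367.4 -229.9  146.5] 35.8 [ 0.5 -0.2 -0.9]
-350 90 [43.7 46.3 47. ] | -345 155 [36.8 39.1 45.3] | -340 72 [36.8 37.4 38.3] | -335 77 [36.5 37.7 38.2] | -330 74 [36.8 37.3 38.2] | -325 75 [36.8 37.3 38.3] | -320 81 [36.9 37.4 38.3] | -315 81 [36.8 37.4 38.4] | -310 79 [36.6 37.3 38.2] | -305 83 [36.6 37.4 38.4] | -300 89 [36.  37.5 38.2] | -295 166 [21. 29. 37.] | -290 0  | -285 76 [36.5 37.4 38.2] | -280 95 [36.7 37.5 38.1] | -275 87 [36.6 37.4 38.4] | -270 93 [36.5 37.4 38.2] | -265 96 [36.6 37.5 38.2] | -260 90 [36.5 37.4 38. ] | -255 99 [36.5 37.4 38.1] | -250 118 [33.  37.4 38.3] | -245 95 [26.1 33.6 36.6] | -240 24 [45.2 46.  46.8] | -235 125 [44.3 45.6 47. ] | -230 120 [42.5 43.5 44.7] | -225 124 [40.2 41.4 42.6] | -220 117 [38.1 39.3 40.6] | -215 173 [13.1 36.6 38.1] | -210 137 [12.7 13.9 36.2] | -205 103 [12.5 13.3 14.2] |
```

>>> step_arm:
  moves:
    - {"linear":[0,3.8,0],"delta_rot":[0,0,0],"jaw":0.58}
    - {"linear":[0,3.8,0],"delta_rot":[0,0,0],"jaw":0.58}
    - {"linear":[0,3.8,0],"delta_rot":[0,0,0],"jaw":0.58}
    - {"linear":[0,3.8,0],"delta_rot":[0,0,0],"jaw":0.58}
    - {"linear":[0,3.7,0],"delta_rot":[0,0,0],"jaw":0.58}

```text
t: 28.07
tcp_pos: [556.4, -228.4, 142.3]
eef_rot: [-0.001, 0.707, 0.707, -0.0]
ft_force: [-0.0, -1.2, 0.2]
opening: 36.5
```

>>> step_arm:
  moves:
    - {"linear":[0,0,0],"delta_rot":[0,0,-6.9],"jaw":0.58}
    - {"linear":[0,0,0],"delta_rot":[0,0,-6.9],"jaw":0.58}
    - {"linear":[0,0,0],"delta_rot":[0,0,-6.9],"jaw":0.58}
    - {"linear":[0,0,0],"delta_rot":[0,0,-6.9],"jaw":0.58}
    - {"linear":[0,0,0],"delta_rot":[0,0,-6.9],"jaw":0.58}
    - {"linear":[0,0,0],"delta_rot":[0,0,-6.9],"jaw":0.58}
    - {"linear":[0,0,0],"delta_rot":[0,0,-6.9],"jaw":0.58}
    - {"linear":[0,0,0],"delta_rot":[0,0,-6.9],"jaw":0.58}
    - {"linear":[0,0,0],"delta_rot":[0,0,-6.9],"jaw":0.58}
    - {"linear":[0,0,0],"delta_rot":[0,0,-6.9],"jaw":0.58}

```text
t: 28.9
tcp_pos: [554.3, -228.7, 142.1]
eef_rot: [-0.001, 0.18, 0.984, 0.0]
ft_force: [0.1, -0.3, -0.1]
opening: 35.7
```

>>> step_arm:
  moves:
    - {"linear":[0,0,0],"delta_rot":[0,0,-7],"jaw":0.58}
    - {"linear":[0,0,0],"delta_rot":[0,0,0],"jaw":0.58}
    - {"linear":[0,0,0],"delta_rot":[0,0,0],"jaw":0.58}

```text
t: 29.15
tcp_pos: [554.5, -228.8, 142.4]
eef_rot: [-0.001, 0.124, 0.992, 0.0]
ft_force: [1.2, -0.7, -0.6]
opening: 35.3
```

```bash
python3 -c "
from look import *
look((556,-229,36),0)"
```

```text
29.15 [ 554.5 -228.8  142.4] yaw 75.7 [-0.001  0.001 -1.   ]
[ 555.9 -228.9   35.3]
(324, 198) 692 z 35.3 cloud [ 556.1 -228.5] [23.2 20.5] 75.6 ray [ 555.  -228.3] [23.  21.1] 75.6
grip at [ 556.1 -228.5] tool move mm [-1.5  0.6] down 120.4
```

The profile shows the 30 leaning about 20°, its -y end resting against the 40. I bring the 20 first, placed with room, then press the 30 flat.

>>> step_arm:
  moves:
    - {"linear":[-0.15,0.1,3],"delta_rot":[0,0,-0.4],"jaw":0.58}
    - {"linear":[0,0,3.5],"delta_rot":[0,0,0],"jaw":0.58}
    - {"linear":[0,0,3],"delta_rot":[0,0,0],"jaw":0.58}
    - {"linear":[0,0,1.6],"delta_rot":[0,0,0],"jaw":0.58}
    - {"linear":[0,0,0.7],"delta_rot":[0,0,0],"jaw":0.58}
    - {"linear":[0,0,0.2],"delta_rot":[0,0,0],"jaw":0.58}
    - {"linear":[0,0,0],"delta_rot":[0,0,0],"jaw":0.58}
    - {"linear":[0,0,0],"delta_rot":[0,0,0],"jaw":0.58}

```text
t: 29.87
tcp_pos: [557.2, -228.6, 24.4]
eef_rot: [0.001, 0.119, 0.993, -0.0]
ft_force: [-0.1, -0.2, 0.9]
opening: 35.8
```

>>> step_arm:
  moves:
    - {"linear":[0,0,0.15],"delta_rot":[0,0,0],"jaw":0.62}
    - {"linear":[0,0,0],"delta_rot":[0,0,0],"jaw":1}
    - {"linear":[0,0,0],"delta_rot":[0,0,0],"jaw":1}
    - {"linear":[0,0,0],"delta_rot":[0,0,0],"jaw":1}
    - {"linear":[0,0,0],"delta_rot":[0,0,0],"jaw":1}
    - {"linear":[0,0,-0.5],"delta_rot":[0,0,0],"jaw":1}
    - {"linear":[0,0,-1.5],"delta_rot":[0,0,0],"jaw":1}
    - {"linear":[0,0,-3],"delta_rot":[0,0,0],"jaw":1}
    - {"linear":[0,0,-3.5],"delta_rot":[0,0,0],"jaw":1}
    - {"linear":[0,0,-3.5],"delta_rot":[0,0,0],"jaw":1}

```text
t: 30.7
tcp_pos: [556.1, -228.1, 143.5]
eef_rot: [-0.0, 0.119, 0.993, 0.0]
ft_force: [1.4, -0.1, -1.4]
opening: 21.4
```

>>> step_arm:
  moves:
    - {"linear":[0,0,0],"delta_rot":[0,0,6.9],"jaw":1}
    - {"linear":[0,0,0],"delta_rot":[0,0,6.9],"jaw":1}
    - {"linear":[0,0,0],"delta_rot":[0,0,6.9],"jaw":1}
    - {"linear":[0,0,0],"delta_rot":[0,0,6.9],"jaw":1}
    - {"linear":[0,0,0],"delta_rot":[0,0,6.9],"jaw":1}
    - {"linear":[0,0,0],"delta_rot":[0,0,6.9],"jaw":1}
    - {"linear":[0,0,0],"delta_rot":[0,0,6.9],"jaw":1}
    - {"linear":[0,0,0],"delta_rot":[0,0,6.9],"jaw":1}
    - {"linear":[0,0,0],"delta_rot":[0,0,6.9],"jaw":1}
    - {"linear":[0,0,0],"delta_rot":[0,0,6.9],"jaw":1}

```text
t: 31.53
tcp_pos: [556.5, -228.3, 142.5]
eef_rot: [0.0, 0.663, 0.749, 0.0]
ft_force: [0.1, 0.6, -1.3]
opening: 21.9
```

>>> step_arm:
  moves:
    - {"linear":[0,0,0],"delta_rot":[0,0,7],"jaw":1}
    - {"linear":[0,0,0],"delta_rot":[0,0,0.4],"jaw":1}
    - {"linear":[0,0,0],"delta_rot":[0,0,0],"jaw":1}

```text
t: 31.78
tcp_pos: [556.6, -228.3, 142.3]
eef_rot: [0.0, 0.706, 0.708, 0.0]
ft_force: [0.0, -0.3, -0.6]
opening: 21.6
```

```bash
python3 -c "
from held import *
held('w12.png'); o,p,Rm=st(); print(Rm.T@(np.array([366.6,-193,0])-p*[1,1,0]))
from prof import prof
c,W=prof(-260,-170,step=4)
k=W[(W[:,2]>57)&(W[:,2]<70)&(abs(W[:,0]-367)<20)&(abs(W[:,1]+168)<25)]; print('\nknob',len(k),k.min(0),k.max(0))"
```

```text
31.7833 [ 556.6 -228.3  142.3] yaw 0.11 op 21.6 f [ 0.  -0.3 -0.6] z [ 0. -0. -1.]
held pts 2131 x [-10.1  10.3] z [-13.4 -11.9  10.2]
-330 walltop x [377.1 387.1] 173; -310 walltop x [377.1 387. ] 166; -290 walltop x [349.2 386.9] 218; -270 walltop x [375.6 387.1] 190; -250 walltop x [374.  386.9] 187; -230 walltop x [376.7 386.8] 202; -210 walltop x [346.8 386.8] 257; -190 walltop x [346.6 386.7] 299; 
fixed jaw top [347.7806975  386.67843194] [-366.7041086  -346.13146373]
[ 3.58523728e+01 -1.89828178e+02 -5.52901415e-02]
31.8833 [ 556.6 -228.3  142.1] 21.8 [ 0.4  0.3 -0.8]
-260 78 [36.4 37.1 38. ] | -256 80 [36.4 37.3 37.9] | -252 82 [36.4 37.2 37.8] | -248 158 [26.3 34.9 37.6] | -244 38 [12.6 21.9 31.2] | -240 31 [12.6 43.8 44.4] | -236 106 [44.1 45.7 46.8] | -232 104 [43.1 44.5 45.4] | -228 101 [41.4 42.7 43.8] | -224 108 [39.8 40.8 42. ] | -220 104 [37.9 39.2 40.5] | -216 148 [12.9 37.1 38.5] | -212 183 [12.7 34.8 36.7] | -208 75 [12.4 13.2 14.2] | -204 85 [12.4 13.1 13.8] | -200 78 [12.5 13.2 14.1] | -196 87 [12.2 13.1 13.9] | -192 80 [12.2 13.2 14.1] | -188 90 [12.4 13.2 14.3] | -184 85 [12.3 13.  14. ] | -180 68 [12.2 13.3 14.1] | -176 151 [40.3 54.9 63.2] | -172 241 [41.7 62.  63.5] | 
knob 705 [ 356.4528573  -177.09535847   57.04476791] [ 376.39230102 -157.98220698   65.33440018]
```

>>> step_arm:
  moves:
    - {"linear":[0.7,-3.8,0],"delta_rot":[0,0,0],"jaw":1}
    - {"linear":[0.7,-3.8,0],"delta_rot":[0,0,0],"jaw":1}
    - {"linear":[0.7,-3.8,0],"delta_rot":[0,0,0],"jaw":1}
    - {"linear":[0.7,-3.8,0],"delta_rot":[0,0,0],"jaw":1}
    - {"linear":[0.7,-3.8,0],"delta_rot":[0,0,0],"jaw":1}
    - {"linear":[0,0,2],"delta_rot":[0,0,0],"jaw":1}
    - {"linear":[0,0,3],"delta_rot":[0,0,0],"jaw":1}
    - {"linear":[0,0,3],"delta_rot":[0,0,0],"jaw":1}
    - {"linear":[0,0,0],"delta_rot":[0,0,0],"jaw":1}
    - {"linear":[0,0,0],"delta_rot":[0,0,0],"jaw":1}

```text
t: 32.72
tcp_pos: [365.9, -192.6, 61.5]
eef_rot: [-0.002, 0.707, 0.707, -0.0]
ft_force: [0.7, 0.1, -0.9]
opening: 21.9
```

>>> step_arm:
  moves:
    - {"linear":[0,0,1.5],"delta_rot":[0,0,0],"jaw":1}
    - {"linear":[0,0,1.1],"delta_rot":[0,0,0],"jaw":1}
    - {"linear":[0,0,0.6],"delta_rot":[0,0,0],"jaw":1}
    - {"linear":[0,0,0.3],"delta_rot":[0,0,0],"jaw":1}
    - {"linear":[0,0,0],"delta_rot":[0,0,0],"jaw":1}
    - {"linear":[0,0,0],"delta_rot":[0,0,0],"jaw":1}

```text
t: 33.22
tcp_pos: [366.9, -193.3, 27.5]
eef_rot: [0.0, 0.707, 0.707, 0.0]
ft_force: [0.6, -0.2, -0.9]
opening: 22.0
```

```bash
python3 -c "
from held import *
held('w13.png')
"
```

```text
33.2167 [ 366.9 -193.3   27.5] yaw -0.04 op 22.0 f [ 0.6 -0.2 -0.9] z [ 0.001 -0.    -1.   ]
held pts 4599 x [-39.8  39.8] z [-20.3 -12.   14.9]
-250 walltop x [346.4 385. ] 360; -210 walltop x [353.8 376.7] 92; -190 walltop x [346.4 386. ] 208;
```

>>> step_arm:
  moves:
    - {"linear":[0,0,0.1],"delta_rot":[0,0,0],"jaw":1}
    - {"linear":[0,0,0.15],"delta_rot":[0,0,0],"jaw":1}
    - {"linear":[0,0,0],"delta_rot":[0,0,0],"jaw":1}

```text
t: 33.52
tcp_pos: [366.9, -193.3, 25.0]
eef_rot: [0.001, 0.707, 0.707, 0.0]
ft_force: [-1.0, 1.1, 19.6]
opening: 21.7
```

>>> step_arm:
  moves:
    - {"linear":[0,0,0],"delta_rot":[0,0,0],"jaw":0.7}
    - {"linear":[0,0,0],"delta_rot":[0,0,0],"jaw":0.6}
    - {"linear":[0,0,0],"delta_rot":[0,0,0],"jaw":0.58}
    - {"linear":[0,0,-1],"delta_rot":[0,0,0],"jaw":0.58}
    - {"linear":[0,0,-3],"delta_rot":[0,0,0],"jaw":0.58}
    - {"linear":[0,0,-3],"delta_rot":[0,0,0],"jaw":0.8}
    - {"linear":[-1.3,0,0],"delta_rot":[0,0,0],"jaw":1}
    - {"linear":[-1,0,0],"delta_rot":[0,0,0],"jaw":1}
    - {"linear":[-1,0,0],"delta_rot":[0,0,0],"jaw":1}
    - {"linear":[0,0,0],"delta_rot":[0,0,0],"jaw":1}

```text
t: 34.35
tcp_pos: [366.7, -227.7, 93.7]
eef_rot: [0.0, 0.708, 0.706, -0.0]
ft_force: [0.1, 0.2, 0.4]
opening: 0.3
```

```bash
python3 -c "
from prof import *
c,W=prof(-260,-170,step=4,save='w14.png')
cv2.imwrite('pics/z14.png',cv2.resize(cv2.cvtColor(c['color'][60:340,200:440],4),None,fx=2,fy=2))"
```

```text
34.4 [ 366.3 -226.7   93.5] -0.2 [-0.4  0.3 -0.5]
-260 0  | -256 0  | -252 0  | -248 66 [27.2 29.2 31. ] | -244 0  | -240 6 [45.5 45.9 46.1] | -236 149 [44.9 46.  47. ] | -232 161 [43.3 44.5 45.6] | -228 154 [41.5 42.6 43.6] | -224 155 [40.  41.1 42.2] | -220 153 [38.3 39.3 40.4] | -216 221 [13.  37.1 38.7] | -212 251 [12.7 35.1 36.8] | -208 17 [13.  13.4 14.4] | -204 50 [36.3 37.2 37.9] | -200 143 [36.6 37.3 38.1] | -196 143 [36.6 37.4 38.2] | -192 144 [36.4 37.3 38.1] | -188 146 [36.5 37.3 38.2] | -184 241 [14.2 31.8 37.7] | -180 12 [12.6 12.9 13.4] | -176 84 [42.  62.7 63.8] | -172 206 [62.4 63.1 63.9] |
```

View pics/z14.png

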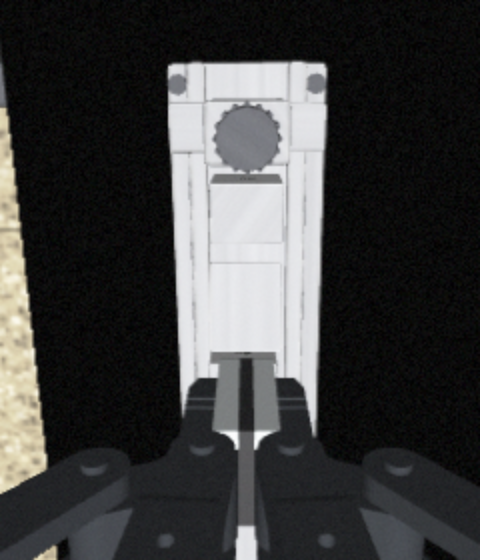

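The 20 lies flat (z 37) and the 30 still leans, high end at y -239, z 46. I press that end down with closed fingers.

>>> step_arm:
  moves:
    - {"linear":[-0.9,0,2],"delta_rot":[0,0,0],"jaw":1}
    - {"linear":[0,0,2],"delta_rot":[0,0,0],"jaw":1}
    - {"linear":[0,0,0.6],"delta_rot":[0,0,0],"jaw":1}
    - {"linear":[0,0,0.2],"delta_rot":[0,0,0],"jaw":1}
    - {"linear":[0,0,0],"delta_rot":[0,0,0],"jaw":1}

```text
t: 34.82
tcp_pos: [365.9, -234.4, 45.5]
eef_rot: [-0.001, 0.708, 0.707, -0.0]
ft_force: [0.2, 0.3, -0.7]
opening: 0.0
```

>>> step_arm:
  moves:
    - {"linear":[0,0,0.15],"delta_rot":[0,0,0],"jaw":1}
    - {"linear":[0,0,0.1],"delta_rot":[0,0,0],"jaw":1}
    - {"linear":[0,0,0],"delta_rot":[0,0,0],"jaw":1}

```text
t: 35.07
tcp_pos: [366.4, -234.8, 43.8]
eef_rot: [-0.0, 0.707, 0.707, -0.0]
ft_force: [-0.5, -0.2, 0.8]
opening: 0.2
```

>>> step_arm:
  moves:
    - {"linear":[0,0,0.1],"delta_rot":[0,0,0],"jaw":1}
    - {"linear":[0,0,0.1],"delta_rot":[0,0,0],"jaw":1}
    - {"linear":[0,0,0.1],"delta_rot":[0,0,0],"jaw":1}
    - {"linear":[0,0,0],"delta_rot":[0,0,0],"jaw":1}
    - {"linear":[0,0,0],"delta_rot":[0,0,0],"jaw":1}

```text
t: 35.48
tcp_pos: [366.5, -235.0, 40.8]
eef_rot: [-0.0, 0.708, 0.707, 0.0]
ft_force: [0.2, -0.2, 0.0]
opening: -0.1
```

```bash
python3 -c "
from prof import *
c,W=prof(-260,-170,step=4)"
```

```text
35.5333 [ 366.5 -235.1   40.8] -0.3 [ 0.  -0.1  0.3]
-260 0  | -256 0  | -252 0  | -248 22 [77.3 86.5 89.5] | -244 155 [77.2 86.6 89.6] | -240 201 [77.2 86.8 89. ] | -236 177 [77.4 86.4 89. ] | -232 173 [37.7 78.2 88. ] | -228 434 [37.  64.  84.5] | -224 1887 [37.9 68.4 87. ] | -220 279 [36.6 37.4 84.5] | -216 629 [13.2 23.7 36.2] | -212 191 [12.5 13.3 14. ] | -208 0  | -204 66 [36.4 37.3 38.3] | -200 256 [36.5 37.3 38. ] | -196 260 [36.6 37.3 38.1] | -192 273 [36.5 37.4 38.1] | -188 285 [36.5 37.3 38.1] | -184 445 [13.3 32.7 37.8] | -180 20 [12.9 13.5 14. ] | -176 168 [42.2 62.6 63.9] | -172 416 [62.1 63.2 64. ] |
```

All three lie flat in the channel. Next I push the sliding jaw by its knob from behind.

>>> step_arm:
  moves:
    - {"linear":[0,0,-2],"delta_rot":[0,0,0],"jaw":1}
    - {"linear":[0,0,-2.5],"delta_rot":[0,0,0],"jaw":1}
    - {"linear":[3.2,0,0],"delta_rot":[0,0,0],"jaw":1}
    - {"linear":[3.2,0,0],"delta_rot":[0,0,0],"jaw":1}
    - {"linear":[3.2,0,0],"delta_rot":[0,0,0],"jaw":1}
    - {"linear":[0,0,0],"delta_rot":[0,0,0],"jaw":1}
    - {"linear":[0,0,2],"delta_rot":[0,0,0],"jaw":1}
    - {"linear":[0,0,1.4],"delta_rot":[0,0,0],"jaw":1}
    - {"linear":[0,0,0],"delta_rot":[0,0,0],"jaw":1}

```text
t: 36.28
tcp_pos: [366.0, -138.5, 50.3]
eef_rot: [-0.001, 0.707, 0.707, -0.0]
ft_force: [0.4, 0.5, 0.4]
opening: -0.0
```

>>> step_arm:
  moves:
    - {"linear":[-0.6,0,0],"delta_rot":[0,0,0],"jaw":1}
    - {"linear":[-0.6,0,0],"delta_rot":[0,0,0],"jaw":1}
    - {"linear":[-0.5,0,0],"delta_rot":[0,0,0],"jaw":1}
    - {"linear":[-0.4,0,0],"delta_rot":[0,0,0],"jaw":1}
    - {"linear":[-0.4,0,0],"delta_rot":[0,0,0],"jaw":1}
    - {"linear":[-0.3,0,0],"delta_rot":[0,0,0],"jaw":1}
    - {"linear":[-0.3,0,0],"delta_rot":[0,0,0],"jaw":1}
    - {"linear":[0,0,0],"delta_rot":[0,0,0],"jaw":1}

```text
t: 36.95
tcp_pos: [366.8, -170.7, 52.0]
eef_rot: [0.0, 0.708, 0.707, 0.0]
ft_force: [0.8, 0.2, -0.3]
opening: -0.0
```

```bash
python3 -c "
from prof import *
c,W=prof(-270,-180,step=4)"
```

```text
37.0 [ 366.9 -170.6   51.9] 0.2 [ 0.2  0.3 -0.1]
-270 0  | -266 0  | -262 0  | -258 0  | -254 0  | -250 0  | -246 16 [36.6 37.3 37.8] | -242 68 [36.8 37.6 38.2] | -238 64 [36.8 37.3 37.9] | -234 47 [36.7 37.6 38.1] | -230 57 [36.7 37.4 38. ] | -226 42 [36.8 37.4 38. ] | -222 1  | -218 0  | -214 0  | -210 0  | -206 0  | -202 0  | -198 0  | -194 0  | -190 0  | -186 0  | -182 43 [18.6 88.6 89.2] |
```

Keep pushing in small steps until the force rises.

>>> step_arm:
  moves:
    - {"linear":[-0.2,0,0],"delta_rot":[0,0,0],"jaw":1}
    - {"linear":[-0.2,0,0],"delta_rot":[0,0,0],"jaw":1}
    - {"linear":[0,0,0],"delta_rot":[0,0,0],"jaw":1}

```text
t: 37.25
tcp_pos: [366.8, -174.2, 51.9]
eef_rot: [0.0, 0.707, 0.707, 0.0]
ft_force: [0.9, 2.3, 1.4]
opening: -0.2
```

>>> step_arm:
  moves:
    - {"linear":[-0.15,0,0],"delta_rot":[0,0,0],"jaw":1}
    - {"linear":[0,0,0],"delta_rot":[0,0,0],"jaw":1}

```text
t: 37.42
tcp_pos: [366.8, -175.7, 51.8]
eef_rot: [0.0, 0.708, 0.707, 0.0]
ft_force: [2.4, 3.3, 2.0]
opening: -0.2
```

>>> step_arm:
  moves:
    - {"linear":[-0.1,0,0],"delta_rot":[0,0,0],"jaw":1}
    - {"linear":[-0.1,0,0],"delta_rot":[0,0,0],"jaw":1}
    - {"linear":[0,0,0],"delta_rot":[0,0,0],"jaw":1}

```text
t: 37.67
tcp_pos: [366.5, -176.8, 51.8]
eef_rot: [-0.0, 0.708, 0.707, 0.0]
ft_force: [6.6, 16.1, 5.9]
opening: 0.2
```

>>> step_arm:
  moves:
    - {"linear":[0.5,0,0],"delta_rot":[0,0,0],"jaw":1}
    - {"linear":[0.5,0,-1.5],"delta_rot":[0,0,0],"jaw":1}
    - {"linear":[0,0,-3.5],"delta_rot":[0,0,0],"jaw":1}
    - {"linear":[0,0,-3.5],"delta_rot":[0,0,0],"jaw":1}
    - {"linear":[0,0,-3.5],"delta_rot":[0,0,0],"jaw":1}
    - {"linear":[-3.5,0,0],"delta_rot":[0,0,0],"jaw":1}
    - {"linear":[-3.5,0,0],"delta_rot":[0,0,0],"jaw":1}
    - {"linear":[-2.5,0,0],"delta_rot":[0,0,0],"jaw":1}
    - {"linear":[0,0,0],"delta_rot":[0,0,0],"jaw":1}
    - {"linear":[0,0,0],"delta_rot":[0,0,0],"jaw":1}

```text
t: 38.5
tcp_pos: [366.4, -263.6, 171.7]
eef_rot: [0.0, 0.708, 0.706, -0.0]
ft_force: [-0.2, 0.5, -0.5]
opening: 0.2
```

```bash
python3 -c "
from prof import *
c,W=prof(-352,-190,step=3,save='w15.png')
b=W[(W[:,2]>34)&(W[:,2]<40)&(abs(W[:,0]-367)<16)&(W[:,1]>-347)&(W[:,1]<-208)]; print('\nx by y',[np.percentile(b[abs(b[:,1]-y)<6,0],[1,99]).round(1).tolist() for y in (-320,-275,-240,-217)])
cv2.imwrite('pics/z15.png',cv2.resize(cv2.cvtColor(c['color'][60:340,220:420],4),None,fx=2.1,fy=2.1))"
```

```text
38.55 [ 366.1 -262.4  171.6] -0.2 [ 0.2  1.  -0.1]
-352 0  | -349 0  | -346 0  | -343 0  | -340 0  | -337 0  | -334 0  | -331 0  | -328 0  | -325 0  | -322 0  | -319 0  | -316 28 [36.7 37.3 37.8] | -313 40 [36.7 37.3 38.2] | -310 46 [36.6 37.3 38.6] | -307 47 [36.6 37.5 38.2] | -304 47 [36.9 37.5 38. ] | -301 48 [36.5 37.4 38.2] | -298 47 [36.3 37.1 38. ] | -295 47 [36.6 37.4 38.2] | -292 47 [36.5 37.3 38. ] | -289 50 [36.8 37.3 38.1] | -286 45 [36.5 37.5 38. ] | -283 55 [36.5 37.3 38.2] | -280 50 [36.6 37.4 38.5] | -277 53 [36.6 37.3 38.1] | -274 51 [36.5 37.2 38. ] | -271 50 [36.4 37.4 38.5] | -268 51 [36.9 37.4 38.1] | -265 52 [36.6 37.4 38.2] | -262 54 [36.6 37.3 38.1] | -259 61 [36.8 37.2 37.8] | -256 58 [36.1 37.4 38.3] | -253 58 [36.6 37.3 38.2] | -250 54 [36.2 37.2 38. ] | -247 55 [36.7 37.4 38.2] | -244 64 [36.7 37.4 37.9] | -241 59 [36.4 37.5 38.1] | -238 53 [36.5 37.4 38.2] | -235 59 [36.2 37.4 38.1] | -232 66 [36.5 37.5 38.5] | -229 54 [36.6 37.4 38.2] | -226 66 [36.4 37.3 37.9] | -223 60 [36.5 37.5 38.5] | -220 57 [36.5 37.2 38.2] | -217 69 [36.6 37.3 38.2] | -214 54 [36.2 37.2 38.3] | -211 72 [36.5 37.3 38.2] | -208 47 [36.3 37.4 38.3] | -205 47 [40.7 62.1 63.6] | -202 75 [61.9 63.3 64.2] | -199 80 [62.2 63.2 64.2] | -196 79 [62.4 63.1 64.2] | -193 79 [62.3 63.2 64.1] | 
x by y [[354.8, 377.2], [353.5, 376.0], [355.0, 377.6], [354.4, 377.4]]
```

View pics/z15.png

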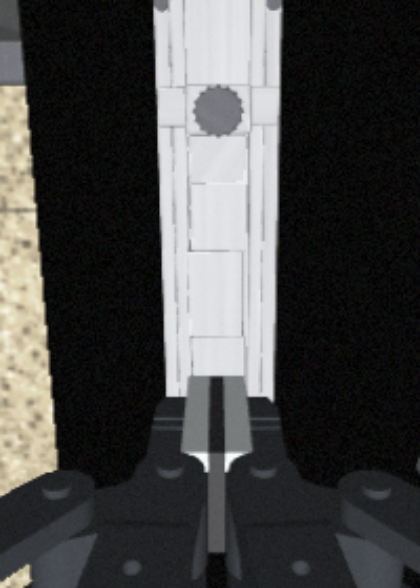

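The row reads flat and continuous from the fixed jaw to the knob at (217,110), blocks falling in length. Next I close the lid: align the tool with the case and fly behind the lid.

>>> step_arm:
  moves:
    - {"linear":[0,0,-1],"delta_rot":[0,0,-6.9],"jaw":1}
    - {"linear":[0,0,-1],"delta_rot":[0,0,-6.9],"jaw":1}
    - {"linear":[0,0,-1],"delta_rot":[0,0,-6.9],"jaw":1}
    - {"linear":[0,0,-1],"delta_rot":[0,0,-6.9],"jaw":1}
    - {"linear":[0,0,0],"delta_rot":[0,0,-6.9],"jaw":1}
    - {"linear":[0,0,0],"delta_rot":[0,0,-6.9],"jaw":1}
    - {"linear":[0,0,0],"delta_rot":[0,0,-6.9],"jaw":1}
    - {"linear":[0,0,0],"delta_rot":[0,0,-6.9],"jaw":1}
    - {"linear":[0,0,0],"delta_rot":[0,0,-6.9],"jaw":1}
    - {"linear":[0,0,0],"delta_rot":[0,0,-6.9],"jaw":1}

```text
t: 39.38
tcp_pos: [366.3, -261.2, 211.6]
eef_rot: [-0.0, 0.179, 0.984, 0.0]
ft_force: [-0.5, -0.1, 0.5]
opening: 0.2
```

>>> step_arm:
  moves:
    - {"linear":[0,0,0],"delta_rot":[0,0,-7],"jaw":1}
    - {"linear":[-3.6,0,0],"delta_rot":[0,0,0],"jaw":1}
    - {"linear":[-3.6,0,0],"delta_rot":[0,0,0],"jaw":1}
    - {"linear":[-3.6,0,0],"delta_rot":[0,0,0],"jaw":1}
    - {"linear":[-3.6,0,0],"delta_rot":[0,0,0],"jaw":1}
    - {"linear":[-3.6,0,0],"delta_rot":[0,0,0],"jaw":1}
    - {"linear":[-3.6,0,0],"delta_rot":[0,0,0],"jaw":1}
    - {"linear":[-3.6,0,0],"delta_rot":[0,0,0],"jaw":1}
    - {"linear":[-3.8,0,0],"delta_rot":[0,0,0],"jaw":1}
    - {"linear":[0,0,0],"delta_rot":[0,0,0],"jaw":1}

```text
t: 40.22
tcp_pos: [653.0, -332.3, 210.5]
eef_rot: [0.001, 0.121, 0.993, -0.0]
ft_force: [-0.1, 0.2, 0.1]
opening: -0.2
```

```bash
python3 -c "
from h import *
o,p,Rm=st(); print(o['t'],p,np.degrees(np.arctan2(Rm[1,1],Rm[0,1])),Rm[:,2].round(3))
A=np.array([[.970,.243],[-.243,.970]]); print('case xy',(p[:2]-[550.9,-305])@A)
c=cap('scene','s2.png'); W=cloud(c).reshape(-1,3); L=(W[:,:2]-[550.9,-305])@A
for x in range(20,130,6):
  s=W[(abs(L[:,0]-x)<3)&(abs(L[:,1])<60)&(W[:,2]<130)]; print(x,len(s),np.percentile(s[:,2],[5,50,95]).round(0) if len(s) else '',end='|')
cv2.imwrite('pics/z16.png',cv2.resize(cv2.cvtColor(c['color'][120:360,250:530],4),None,fx=2.5,fy=2.5))"
```

```text
40.2167 [ 653.02930752 -332.34987832  210.46407177] 76.06649123470926 [ 0.002 -0.    -1.   ]
case xy [105.71144872  -1.71196025]
20 139 [12. 19. 23.]|26 134 [11. 20. 23.]|32 165 [13. 21. 23.]|38 130 [19. 21. 23.]|44 132 [19. 23. 25.]|50 201 [  1.  24. 118.]|56 270 [ 21. 113. 118.]|62 450 [ 21.  35. 117.]|68 654 [ 39.  66. 116.]|74 124 [113. 115. 116.]|80 2 [111. 112. 113.]|86 0 |92 0 |98 0 |104 0 |110 0 |116 0 |122 0 |128 0 |
```

View pics/z16.png

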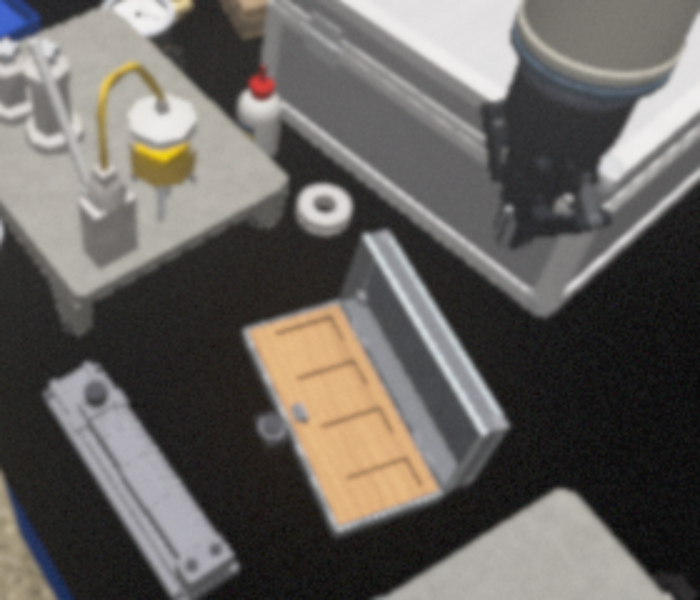

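Case empty, lid upright, tool behind it. I descend behind the lid.

>>> step_arm:
  moves:
    - {"linear":[0,0.2,3],"delta_rot":[0,0,0],"jaw":1}
    - {"linear":[0,0,3],"delta_rot":[0,0,0],"jaw":1}
    - {"linear":[0,0,3],"delta_rot":[0,0,0],"jaw":1}
    - {"linear":[0,0,1.6],"delta_rot":[0,0,0],"jaw":1}
    - {"linear":[0,0,0],"delta_rot":[0,0,0],"jaw":1}
    - {"linear":[0,0,0],"delta_rot":[0,0,0],"jaw":1}

```text
t: 40.77
tcp_pos: [647.5, -330.0, 105.6]
eef_rot: [-0.001, 0.122, 0.993, 0.0]
ft_force: [-0.9, 0.8, 0.9]
opening: 0.1
```

>>> step_arm:
  moves:
    - {"linear":[1.4,0,0.2],"delta_rot":[0,0,0],"jaw":1}
    - {"linear":[1.1,0,-0.2],"delta_rot":[0,0,0],"jaw":1}
    - {"linear":[1.2,0,-0.2],"delta_rot":[0,0,0],"jaw":1}
    - {"linear":[1.2,0,0],"delta_rot":[0,0,0],"jaw":1}
    - {"linear":[1.1,0,0],"delta_rot":[0,0,0],"jaw":1}
    - {"linear":[1.1,0,0.3],"delta_rot":[0,0,0],"jaw":1}
    - {"linear":[1.1,0,0.3],"delta_rot":[0,0,0],"jaw":1}
    - {"linear":[0,0,0],"delta_rot":[0,0,0],"jaw":1}

```text
t: 41.43
tcp_pos: [568.0, -311.0, 103.8]
eef_rot: [0.001, 0.122, 0.992, -0.001]
ft_force: [1.7, -0.5, 3.0]
opening: -0.2
```

```bash
cat > lid.py <<'E'
from h import *
def lid():
    o,p,Rm=st(); A=np.array([[.970,.243],[-.243,.970]]); print(o['t'],'case',((p[:2]-[550.9,-305])@A).round(1),'z',p[2].round(1),'f',o['ft_force'].round(1))
    c=cap('scene'); W=cloud(c).reshape(-1,3); L=np.c_[(W[:,:2]-[550.9,-305])@A,W[:,2]]
    for s0 in(-80,80):
        s=L[(abs(L[:,1]-s0)<12)&(L[:,0]>-70)&(L[:,0]<90)&(L[:,2]>26)&(L[:,2]<135)]
        print(s0,len(s),'front',s[np.argmin(s[:,0])].round(0) if len(s) else '', 'top',s[np.argmax(s[:,2])].round(0) if len(s) else '')
E
python3 -c "
from lid import *
lid()"
```

```text
41.4333 case [18.  -1.6] z 103.8 f [ 1.7 -0.5  3. ]
-80 304 front [-16. -80. 100.] top [  3. -83. 113.]
80 198 front [-16.  86.  98.] top [  3.  86. 114.]
```

>>> step_arm:
  moves:
    - {"linear":[1.05,0,0.75],"delta_rot":[0,0,0],"jaw":1}
    - {"linear":[1.05,0,0.75],"delta_rot":[0,0,0],"jaw":1}
    - {"linear":[0.85,0,0.8],"delta_rot":[0,0,0],"jaw":1}
    - {"linear":[0.85,0,0.8],"delta_rot":[0,0,0],"jaw":1}
    - {"linear":[0.55,0,0.65],"delta_rot":[0,0,0],"jaw":1}
    - {"linear":[0.55,0,0.65],"delta_rot":[0,0,0],"jaw":1}
    - {"linear":[0.6,0,0.6],"delta_rot":[0,0,0],"jaw":1}
    - {"linear":[0,0,0],"delta_rot":[0,0,0],"jaw":1}

```text
t: 42.15
tcp_pos: [517.2, -299.0, 52.8]
eef_rot: [0.002, 0.122, 0.992, -0.001]
ft_force: [7.3, -2.7, 14.5]
opening: -0.3
```

```bash
python3 -c "
from lid import *
lid()"
```

```text
42.15 case [-34.2  -2.4] z 52.8 f [ 7.3 -2.7 14.5]
-80 579 front [-53. -89.  38.] top [-50. -84.  58.]
80 141 front [-54.  78.  33.] top [-50.  69.  57.]
```

>>> step_arm:
  moves:
    - {"linear":[0.3,0,0.2],"delta_rot":[0,0,0],"jaw":1}
    - {"linear":[0.2,0,0.2],"delta_rot":[0,0,0],"jaw":1}
    - {"linear":[0,0,0.2],"delta_rot":[0,0,0],"jaw":1}
    - {"linear":[0,0,0],"delta_rot":[0,0,0],"jaw":1}

```text
t: 42.53
tcp_pos: [510.7, -296.6, 45.8]
eef_rot: [0.0, 0.122, 0.992, -0.0]
ft_force: [-0.2, -0.2, -0.5]
opening: -0.2
```

>>> step_arm:
  moves:
    - {"linear":[0,0,0.1],"delta_rot":[0,0,0],"jaw":1}
    - {"linear":[0,0,0.1],"delta_rot":[0,0,0],"jaw":1}
    - {"linear":[0,0,0],"delta_rot":[0,0,0],"jaw":1}

```text
t: 42.78
tcp_pos: [510.3, -296.5, 44.2]
eef_rot: [-0.0, 0.122, 0.992, 0.0]
ft_force: [-4.7, 2.6, 18.1]
opening: 0.0
```

>>> step_arm:
  moves:
    - {"linear":[0,0,-1],"delta_rot":[0,0,0],"jaw":1}
    - {"linear":[0,0,-3],"delta_rot":[0,0,0],"jaw":1}
    - {"linear":[0,0,-4],"delta_rot":[0,0,0],"jaw":1}
    - {"linear":[0,0,-4],"delta_rot":[0,0,0],"jaw":1}
    - {"linear":[0,0,-4],"delta_rot":[0,0,0],"jaw":1}
    - {"linear":[0,0,-4],"delta_rot":[0,0,0],"jaw":1}
    - {"linear":[0,0,0],"delta_rot":[0,0,0],"jaw":1}
    - {"linear":[0,0,0],"delta_rot":[0,0,0],"jaw":1}

```text
t: 43.45
tcp_pos: [511.3, -297.1, 246.3]
eef_rot: [0.002, 0.122, 0.992, -0.001]
ft_force: [-0.3, -0.6, -0.9]
opening: 0.1
```

```bash
python3 -c "
from lid import *
lid()
c=cap('wrist','w17.png'); W=cloud(c); A=np.array([[.970,.243],[-.243,.970]]); q=W.reshape(-1,3)
L=(q[:,:2]-[550.9,-305])@A
for x in (-48,-30,-10,10,30): 
  s=q[(abs(L[:,0]-x)<4)&(abs(L[:,1])<90)&(q[:,2]>0)&(q[:,2]<150)]; print(x,len(s),np.median(s[:,2]) if len(s) else '')
for y in range(-350,-196,6):
  s=q[(abs(q[:,1]-y)<3)&(abs(q[:,0]-367)<8)]; print(y,np.median(s[:,2]).round(1) if len(s) else '',end='|')
s=q[(abs(q[:,0]-367)<20)&(q[:,2]>57)&(q[:,2]<70)&(q[:,1]>-230)&(q[:,1]<-150)]; print('\nknob',s[:,1].min(),s[:,1].max())
f=q[(abs(q[:,0]-367)<20)&(q[:,2]>43)&(q[:,2]<50)&(q[:,1]<-335)&(q[:,1]>-380)]; print('fixed',np.percentile(f[:,1],[1,99]))
"
```

```text
43.45 case [-40.3  -1.9] z 246.3 f [-0.3 -0.6 -0.9]
-80 573 front [-53. -77.  31.] top [  1. -87.  50.]
80 411 front [-55.  82.  28.] top [38. 86. 50.]
-48 1111 45.260454975942025
-30 1086 44.93972911620472
-10 1056 44.81940800847576
10 995 44.6281444904198
30 924 44.51051356469475
-350 45.9|-344 37.2|-338 37.3|-332 37.3|-326 37.3|-320 37.3|-314 37.4|-308 37.2|-302 37.4|-296 37.3|-290 37.3|-284 37.3|-278 37.2|-272 37.3|-266 37.3|-260 37.2|-254 37.0|-248 37.2|-242 37.1|-236 37.2|-230 37.4|-224 37.2|-218 37.2|-212 37.2|-206 43.0|-200 63.0|
knob -206.56179643129875 -187.48919583079936
fixed [-367.58548772 -347.02163808]
```

View pics/w17.png

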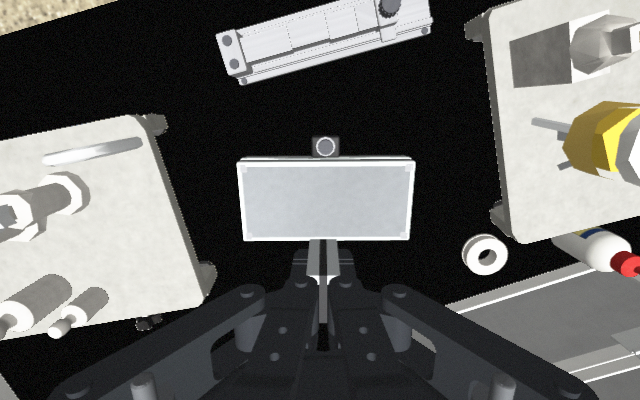

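The case is shut (lid flat at z 45, corners near (240,160) and (414,160)), the row reads continuous in the holder at the top, and the ring gauge is at (485,255). I hand in.

```bash
python3 -c "
from cell import r
print(r.hand_in())"
```

```text
the job is handed in; nothing more can be done
None
```

The job is handed in. The case was opened with its button, and all four blocks are in the holder in the order 50, 40, 30, 20 from the fixed jaw. The sliding jaw was pushed up until the push force rose to about 16 N, and the lid was pressed shut. `hand_in` reported no verdict.

Last checks:
- **Row:** block tops are level at about 37 mm all the way from the fixed jaw to the sliding jaw, with no gap visible. The space between the jaws measures about 140 mm, which is the sum of the four lengths.
- **Lid:** it stayed down when I lifted off. Its top slopes by about 0.01 rad, under the 0.05 limit.
- **Robot:** it stands clear above the case, about 200 mm over the lid.
- **Bystanders:** I did not go near the ring gauge, the oil bottle or the dial gauge. The ring gauge and bottle appear in the last picture, but I did not measure any of the three against their starting positions.

Two things went wrong on the way:
- **The 50:** it caught the fixed jaw's top edge and tipped in the grip. My first attempt to press it flat reached about 77 N at the wrist, below the 120 N limit. I then let it fall flat in the channel and pushed it against the jaw.
- **The 30:** it was released leaning about 20° against the 40, and I pressed it flat.

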